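# Switch the finds-lab balance to calibration with a screwdriver and load its check weight

## Robot

A 7-joint arm with a two-finger parallel gripper is mounted at the origin on the work surface. World frame = base frame: x ahead of the robot, y to its left, z up, the work surface at z = 0. Lengths are in m, angles in rad, forces in N, time in s.
With the tool pointing down it reaches from about 0.425 to 0.925 m from the base axis. Payload 6.8 kg.
Tool frame: the origin (TCP) lies at the very end of the fingers, on their centre line; the grasp point (between the pads) lies 19 mm behind it; z points along the fingers, y is the line along which they close (so a half turn about z gives the same grasp; the last joint's range is limited). The gripper opens to 85 mm and grips with 20 to 120 N. Pads are 22 mm wide; open, the fingers measure 114 mm over their backs; the gripper's body (76 mm by 85 mm) begins 54 mm behind the grasp point. The pads swing forward as they close: fully open they stand 13 mm farther back than shut.
Start: joints at [-1.452, 0.477, 0.022, 1.555, -0.011, 1.109, -0.083], TCP at [0.152, 0.658, 0.201] pointing down, gripper open.
Joint ranges: [-2.96, 2.96], [-0.34, 2.1], [-1.41, 1.46], [0.24, 2.44], [-1.37, 4.51], [0.17, 1.92], [-2.96, 2.96]. Speed limits (rad/s): [2.39, 2.39, 3.14, 3.14, 3.14, 3.14, 3.14].

## Interface

Orientations are given as a unit quaternion [w, x, y, z].
In Python, from station import * gives the robot as it stands.
- The arm moves only by the tool jog_arm, never from a script. Its argument "moves" is one flat list of numbers, 7 for each row, row after row: the shift along the tool's x, y, z normalised to -1 to 1, where 1 is 20 mm, then the turn, a rotation vector about the tool's x, y, z normalised to -1 to 1, where 1 is 4 degrees, then the opening, from 0 (shut) to 1 (fully open). In form: [x, y, z, rx, ry, rz, claw, x, y, z, rx, ry, rz, claw, ...]. A call has exactly 8 rows; each row shifts and turns the commanded pose from where the row before left it, along the tool's axes as they then stand; what a row does not reach is not made up. A row lasts 1/12 s, in which the tool goes at most 41.7 mm and 7.16 degrees, less where a joint would pass 70% of its speed; a pose out of reach is approached as far as the arm can. A call with a number of a shift or a turn outside -1 to 1 is refused whole. A call with a gripper value outside its range is refused whole. The fingers move at their own pace and stop on an object; "grip_force" is the grip in N (left out, the last holds). Time passes only in rows, so rows that do not move let the fingers close, or fill a call up. It gives the time, the measured TCP pose, the force, the opening and the grip force at its end, in the units of the state.
- get_obs(): the state, without advancing time (a new reading comes with each control period).
- read_camera(name): name is "side" or "top"; returns a dict with "color" (420x560x3 uint8, blue, green, red), "fx", "fy", "cx", "cy" (pixels), "rvec" (rotation vector, rad) and "tvec" (3), from world to camera coordinates, as OpenCV has them. Camera axes: x right, y down, z forward; pixel columns grow to the right and rows downward; lengths in m; the calibration is good to about 2 mm. A picture is of the moment at which its call begins. There is no depth.
- hand_in(): hands the job in; it is judged then, once.
The state is a dict: "t": time; "q": joint angles; "joint_vel": joint speeds; "joint_torque": joint torques, N m; "eef_pos": TCP position; "tool_rot": TCP orientation; "contact_force": force on the tool from outside, world axes, zero at the start; "torque": the same for the moment, N m; "gripper_width": opening from 0.0 (shut) to 1.0 (fully open); "grasp_force": force on a finger pad.
Only numpy, scipy, OpenCV 4.12 (cv2) and the standard library are available. Lean on these libraries where they do the work, as an engineer would, in place of code of your own. Each camera call takes 0.05 s, during which the arm holds its last target. There are 200 camera calls.

## Task

The bench balance is due for its calibration. With the pan still empty, take the flat screwdriver with the yellow handle out of the wooden stand and use its blade to turn the red slotted switch on the balance's sloping front panel a quarter turn clockwise, until the white pointer points at the green dot; the screwdriver goes back upright in its hole, fully down. Once the switch is set, stand the largest steel weight gently in the middle of the pan, let go of it, and leave everything else on the bench where it is.

Things in the scene. Friction and masses are not known exactly. Their poses are not given: they have to be found in the camera images.
- balance: Pale grey bench balance, fixed, 310 deep (x) x 200 wide (y) x 92 high. Origin at the centre of its underside on the bench, z up, front towards -x. Its front is a control panel sloping 30 degrees from level, outward normal (-0.5, 0, 0.866), rising from 30 mm height at x = -155 mm to 85 mm at x = -60 mm; display and keys on its left, the red slotted switch on its right.
- switch: Red round slotted switch, 28 mm across, 7 mm proud of the panel. Origin on the panel on the turning axis, at (-107.5, -62, 57.5) mm in the balance's frame; z outward along the panel's normal, x along the slot to the end with the white pointer (turns with the switch). Around it on the panel: white dot up the slope (weighing), green dot to its right, towards the balance's -y (calibration).
- switch_slot (a point): Centre of the slot's mouth, on the switch's axis, 7 mm out from the panel. The slot is 14 mm long along the switch's x with closed ends, 4.2 mm wide along its y, 6 mm deep; its mouth is bevelled open to 8.2 mm.
- switch_turn (a joint): Switch angle in rad, growing clockwise as seen looking at the panel: 0 = pointer straight up the slope at the white dot, 1.571 = at the green dot. Stops at 0 and 1.62; starts between 0 and 0.15. Turns with a steady friction of 0.05 N m and stays where it is left. The blade has about 0.22 rad of play in the slot each way, so turn the driver that much further.
- pan: Square steel pan of the balance, 170 (x) x 180 (y) mm. Origin in the middle of its upper surface, at (55, 0, 92) mm in the balance's frame, axes as the balance. It rests on a load cell: it sinks 1 mm per 6 N, at most 3 mm, and more than 25 N on it is an overload.
- stand: Fixed wooden tool stand, 156 (x) x 60 (y) x 75 mm high, with three upright through holes 16 mm wide at x = -50, 0 and +50 mm (y = 0). Origin at the centre of its underside on the bench. The screwdriver, the awl and the brush each stand in one of the holes, in any order.
- driver: Flat screwdriver, 150 mm long, 90 g, upright in the stand, resting on its handle's lower end. Origin there on its axis (75 mm above the bench), z from blade to handle. Black collar 25 mm wide to z = 5, yellow hexagon 24 mm across flats from z = 5 to 78 (flats face +-x and every 60 degrees on), black cap to 85. Shaft 7 mm wide; blade z = -51 to -65, 10 mm wide along x, 2 mm thick along y.
- driver_tip (a point): Middle of the screwdriver's blade end, 65 mm below the body's origin along its axis.
- tray: Fixed dark wooden tray with blue felt, 220 (x) x 90 (y) mm, rim 10 mm high, floor 5 mm above the bench. Origin at the centre of its underside. The three steel weights stand in it in a row along its x, at x = -62, 0 and +62 mm, in any order.
- weight500: The largest steel weight, 500 g: cylinder 38 mm across and 49 mm high with a knob (21 mm across) on top, 68 mm in all. Origin at the centre of its underside, z up.
- weight200: Middle steel weight, 29 mm across, 49 mm high in all. Origin at the centre of its underside. To be left alone.
- weight100: Smallest steel weight, 23 mm across, 39 mm high in all. Origin at the centre of its underside. To be left alone.
- awl: Awl with a wooden handle (25 mm across, 70 mm high above the stand) in the stand. Origin at the lower end of its handle, at the stand's top. To be left alone.
- brush: Brush, bristles up, 17 mm across at the bristles, in the stand; its top is 92 mm above the stand. Origin level with the stand's top. To be left alone.
- caliper: Caliper lying on the bench in front of the balance, on its left, 150 x 48 x 12 mm, origin under the middle of its beam. To be left alone.
- vial: Small jar with a white cap, 40 mm across, 62 mm high, on the bench before the balance; origin at the centre of its underside. To be left alone.
Things that resemble listed ones, but are neither listed nor needed, are in the scene too. What is shaped like the weight500 but purple is not meant. Leave any purple look-alike of the driver alone.

How it is judged:
By the outcome, as a careful person would: the job done as asked, in the order asked, and still so for the second after the job is handed in, with the robot touching nothing.
It also fails if it takes over 72 s, if anything falls off the work surface, if the arm or the gripper's body presses on something with over 40 N, if the wrist force passes 120 N, or if a joint passes its speed limit or range.

## Working session

There is one attempt and no reset: what is moved stays moved. The work goes in short steps, Python scripts to look and compute and a tool call to move; the robot and the scene stay as the last step left them, time stands still between calls to the robot, and variables do not carry over. Pictures are saved under pics/ and viewed, at most 10 in all, crops included, and the job is handed in when it is done.

Besides the shell and the picture viewer there is one more tool, called after "Emit:" as a command line: name --argument value ..., lists and objects as JSON in quotes. jog_arm: Moves the arm, as the interface text tells. Scaled input: -1 to 1 covers 20 mm each way for a shift and 4 degrees each way for a turn. Its arguments: {"type":"object","properties":{"moves":{"type":"array"},"grip_force":{"type":"number"}},"required":["moves"]}

```bash
mkdir -p pics; ls; python3 - <<'E'
from station import *
import cv2,numpy as np
o=get_obs();print({k:np.round(v,3).tolist() for k,v in o.items()})
for n in("side","top"):
    c=read_camera(n);cv2.imwrite(f"pics/{n}0.png",c["color"])
    R=cv2.Rodrigues(np.array(c["rvec"]))[0];print(n,c["fx"],c["cx"],c["cy"],(-R.T@np.array(c["tvec"]).ravel()).round(3),R.round(3).tolist())
E
```

```text
pics
{'t': 0.0, 'q': [-1.452, 0.478, 0.022, 1.556, -0.011, 1.109, -0.083], 'joint_vel': [0.001, 0.0, -0.001, 0.0, 0.0, -0.001, -0.0], 'joint_torque': [0.0, -59.646, 1.608, -28.12, 0.012, 0.009, -0.0], 'eef_pos': [0.152, 0.657, 0.2], 'tool_rot': [-0.0, 0.113, 0.994, -0.001], 'contact_force': [0.164, -0.575, -0.471], 'torque': [-0.019, 0.02, -0.026], 'grasp_force': 0.0, 'gripper_width': 1.003}
side 509.80443196045815 271.59495300097086 209.45330603526386 [ 0.264 -0.801  0.793] [[0.962, -0.271, 0.015], [-0.16, -0.609, -0.777], [0.22, 0.745, -0.63]]
top 494.19892981886653 272.36750271182876 211.17435845310715 [0.263 0.007 1.323] [[0.008, -1.0, -0.006], [-0.977, -0.006, -0.211], [0.211, 0.007, -0.977]]
```

View pics/side0.png

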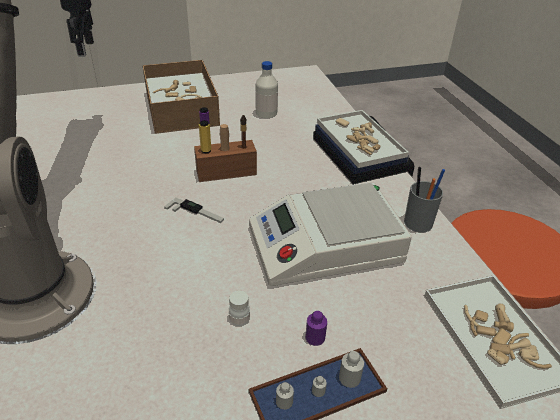

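View pics/top0.png

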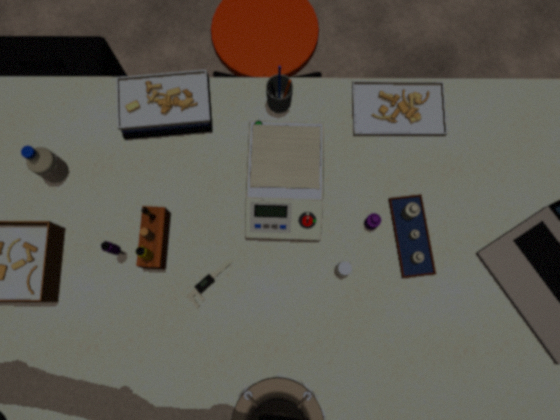

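Side view: yellow driver at (205,138) in the stand, with a purple look-alike behind it at (204,115). In the top view these are (143,254) and (111,247). Largest weight: side (350,370), top (412,209). The purple one is at side (317,328), top (372,221). The other two grey weights are smaller. The red switch is at side (287,253), top (308,220). I'm choosing the yellow driver and the large grey weight, and will check both in a close crop.

```bash
cat > h.py <<'E'
import cv2,numpy as np
from scipy.spatial.transform import Rotation as Rot
def cam(c):
    R=cv2.Rodrigues(np.array(c["rvec"],float))[0];t=np.array(c["tvec"],float).ravel()
    return R,t
def ray(c,p):
    R,t=cam(c);d=R.T@np.array([(p[0]-c["cx"])/c["fx"],(p[1]-c["cy"])/c["fy"],1]);return -R.T@t,d/np.linalg.norm(d)
def onz(c,p,z):
    o,d=ray(c,p);return o+d*(z-o[2])/d[2]
def tri(c1,p1,c2,p2):
    (a,u),(b,v)=ray(c1,p1),ray(c2,p2)
    s=np.linalg.lstsq(np.c_[u,-v],b-a,rcond=None)[0];p,q=a+s[0]*u,b+s[1]*v
    return (p+q)/2,np.linalg.norm(p-q)
def proj(c,P):
    R,t=cam(c);q=R@np.array(P)+t;return np.array([c["fx"]*q[0]/q[2]+c["cx"],c["fy"]*q[1]/q[2]+c["cy"]])
def blobs(c,lo,hi,box,amin=8):
    h=cv2.cvtColor(c["color"],cv2.COLOR_BGR2HSV);m=cv2.inRange(h,np.array(lo),np.array(hi))
    x0,y0,x1,y1=box;k=np.zeros_like(m);k[y0:y1,x0:x1]=m[y0:y1,x0:x1]
    n,l,s,ce=cv2.connectedComponentsWithStats(k)
    return k,[(s[i].tolist(),ce[i].round(1).tolist()) for i in range(1,n) if s[i,4]>=amin]
E
python3 - <<'E'
from station import *
from h import *
S,T=read_camera("side"),read_camera("top")
def crop(c,x,y,w,h,W,H): return cv2.resize(c["color"][y:y+h,x:x+w],(W,H),interpolation=cv2.INTER_CUBIC)
a=np.hstack([crop(S,185,100,80,80,260,260),crop(T,95,200,80,80,260,260),crop(S,250,340,140,80,280,260)])
b=np.hstack([crop(S,240,175,180,112,440,290),crop(T,235,115,100,135,215,290),crop(T,380,190,65,130,145,290)])
cv2.imwrite("pics/c1.png",np.vstack([a,b]))
for n,c,lo,hi,b in[("yelS",S,(20,90,50),(35,255,255),(185,100,265,185)),("yelT",T,(20,110,40),(35,255,255),(120,200,175,275)),
 ("redS",S,(0,150,80),(8,255,255),(250,220,320,280)),("redT",T,(0,120,60),(8,255,255),(290,200,330,240)),
 ("standS",S,(3,80,30),(16,255,255),(185,130,265,185)),("standT",T,(3,100,30),(16,255,255),(120,200,175,275)),
 ("feltS",S,(100,80,30),(125,255,255),(240,340,395,420)),("feltT",T,(100,80,20),(125,255,255),(380,190,445,280))]:
    m,bl=blobs(c,lo,hi,b);p=cv2.findNonZero(m);r=cv2.minAreaRect(p);print(n,bl[:6],np.round(cv2.boxPoints(r),1).tolist())
E
```

```text
yelS [([198, 123, 13, 29, 282], [204.6, 137.5])] [[196.8000030517578, 150.8000030517578], [198.0, 123.0], [245.10000610351562, 125.0], [243.89999389648438, 152.8000030517578]]
yelT [([138, 246, 12, 14, 67], [144.8, 253.7])] [[137.8000030517578, 255.60000610351562], [142.0, 246.0], [152.6999969482422, 250.6999969482422], [148.39999389648438, 260.29998779296875]]
redS [([280, 246, 13, 13, 112], [285.5, 251.7])] [[277.5, 252.5], [286.5, 243.5], [294.0, 251.0], [285.0, 260.0]]
redT [([302, 215, 11, 12, 90], [307.1, 220.6])] [[302.0, 215.0], [312.0, 215.0], [312.0, 226.0], [302.0, 226.0]]
standS [([194, 130, 63, 52, 2164], [226.5, 159.2])] [[192.1999969482422, 133.5], [252.6999969482422, 125.9000015258789], [258.70001220703125, 173.89999389648438], [198.1999969482422, 181.5]]
standT [([136, 206, 31, 63, 1259], [152.0, 236.4])] [[135.60000610351562, 266.79998779296875], [142.10000610351562, 204.8000030517578], [170.60000610351562, 207.8000030517578], [164.10000610351562, 269.79998779296875]]
feltS [([254, 360, 127, 60, 3278], [313.8, 393.2])] [[253.3000030517578, 391.5], [366.6000061035156, 349.70001220703125], [381.29998779296875, 389.5], [268.0, 431.29998779296875]]
feltT [([392, 197, 41, 78, 1562], [411.3, 238.1])] [[391.3999938964844, 200.3000030517578], [419.1000061035156, 195.39999389648438], [432.29998779296875, 270.8999938964844], [404.70001220703125, 275.70001220703125]]
```

View pics/c1.png

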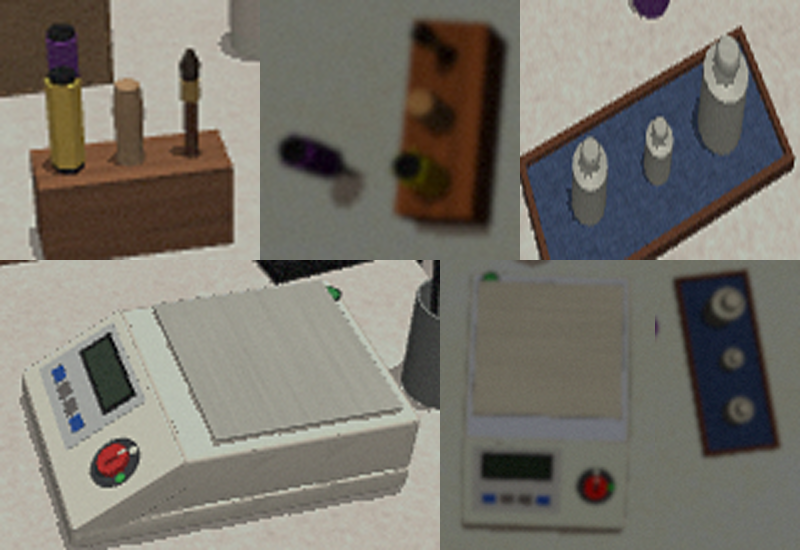

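The crop confirms it: the yellow driver is in the stand's nearest hole with the purple one loose behind it. The large steel weight is at the tray's far end, at side (354,362), top (413,208). The switch pointer is up the slope.

```bash
python3 - <<'E'
from station import *
from h import *
S,T=read_camera("side"),read_camera("top")
r=lambda v:np.round(np.asarray(v)*1000,1).tolist()
print("stand top S",[r(onz(S,p,.075)) for p in[(197.3,156.3),(256.4,150.2),(252.1,140.6),(194.2,147.7)]])
print("stand top T",[r(onz(T,p,.075)) for p in[(141.7,206.5),(136.4,266)]])
d,e=tri(S,(204.7,121.5),T,(140.5,250.8));print("cap",r(d),r(e))
print("base S",r(onz(S,(205.9,151),.077)))
print("panS",[r(onz(S,p,.092)) for p in[(302.6,193.5),(370.9,183.1),(404.9,232.6),(329.2,245.3)]])
print("panT",[r(onz(T,p,.092)) for p in[(251.3,186.2),(251.3,125.7),(320.6,125.7),(320.1,188)]])
d,e=tri(S,(287.1,253.4),T,(308,220.6));print("switch",r(d),r(e))
d,e=tri(S,(353,355),T,(415,208));print("knob",r(d),r(e))
print("feltT",[r(onz(T,p,.005)) for p in[(391.4,200.3),(419.1,195.4),(432.3,270.9),(404.7,275.7)]])
# refine: red+ring dark mask at switch, knob/weight masks
for n,c,b in(("S",S,(270,238,304,270)),("T",T,(296,208,322,234))):
    m=((c["color"].astype(int).max(2)<70)|((c["color"][:,:,2].astype(int)-c["color"][:,:,1])>40)).astype(np.uint8);k=np.zeros_like(m);x0,y0,x1,y1=b;k[y0:y1,x0:x1]=m[y0:y1,x0:x1]
    q=max(cv2.findContours(k,0,1)[0],key=cv2.contourArea);print(n,cv2.fitEllipse(cv2.convexHull(q)))
for n,c,b in(("S",S,(335,345,366,392)),("T",T,(398,197,424,222))):
    h=cv2.cvtColor(c["color"],cv2.COLOR_BGR2HSV);m=(h[:,:,1]<60).astype(np.uint8);k=np.zeros_like(m);x0,y0,x1,y1=b;k[y0:y1,x0:x1]=m[y0:y1,x0:x1]
    q=max(cv2.findContours(k,0,1)[0],key=cv2.contourArea);print("w",n,cv2.boundingRect(q),cv2.minEnclosingCircle(q))
E
```

```text
stand top S [[389.4, 305.3, 75.0], [542.9, 295.7, 75.0], [543.6, 344.8, 75.0], [388.2, 348.0, 75.0]]
stand top T [[542.4, 355.1, 75.0], [388.3, 358.7, 75.0]]
cap [417.0, 327.5, 159.4] 2.3
base S [414.6, 321.5, 77.0]
panS [[592.6, 66.8, 92.0], [760.6, 64.6, 92.0], [756.3, -114.7, 92.0], [589.9, -110.6, 92.0]]
panT [[594.1, 70.8, 92.0], [759.8, 73.6, 92.0], [760.8, -109.8, 92.0], [590.4, -106.3, 92.0]]
switch [512.1, -77.0, 57.1] 1.2
knob [542.8, -352.7, 72.9] 1.4
feltT [[579.9, -309.1, 5.0], [594.2, -385.5, 5.0], [387.9, -409.2, 5.0], [374.7, -335.4, 5.0]]
S ((286.6131286621094, 252.85842895507812), (15.42434310913086, 21.59408950805664), 48.51288604736328)
T ((306.8348693847656, 219.8344268798828), (16.481857299804688, 17.059993743896484), 62.77009582519531)
w S (335, 345, 31, 43) ((350.0, 363.51190185546875), 23.826356887817383)
w T (402, 202, 20, 18) ((411.3260803222656, 211.5869598388672), 10.317609786987305)
```

```bash
cat >> h.py <<'E'
def tool(az,tilt=0):
    """tool y at azimuth az (deg) when pointing down, then tipped about world y so z goes towards +x"""
    a=np.radians(az);y=np.array([np.cos(a),np.sin(a),0]);z=np.array([0,0,-1.]);M=np.c_[np.cross(y,z),y,z]
    return Rot.from_euler('y',-tilt,degrees=True)*Rot.from_matrix(M)
def plan(o,pos,R=None):
    q=o["tool_rot"];R0=Rot.from_quat([q[1],q[2],q[3],q[0]]);R=R0 if R is None else R
    rv=np.degrees((R0.inv()*R).as_rotvec());d=np.asarray(pos)-o["eef_pos"]
    print("turn u",(rv/4).round(2),"shift u BEFORE",(R0.inv().apply(d)/.02).round(2),"AFTER",(R.inv().apply(d)/.02).round(2))
def st(o): print({k:np.round(o[k],3).tolist() for k in("t","q","eef_pos","tool_rot","contact_force","torque","gripper_width","grasp_force")})
E
python3 - <<'E'
from station import *
from h import *
S,T=read_camera("side"),read_camera("top");r=lambda v:np.round(np.asarray(v)*1000,1).tolist()
d,e=tri(S,(203.5,109.5),T,(104,246));print("purple top",r(d),r(e),"base",r(onz(T,(121,257),0)))
print("box corner",r(onz(T,(62,223),.08)),r(onz(T,(60,300),.08)), "bottle",r(onz(T,(30,152),.18)))
print(Rot.from_matrix(np.eye(3)).apply([1,0,0]), tool(0,30).apply([0,0,1]))
plan(get_obs(),[.416,.326,.22],tool(58.5))
E
```

```text
purple top [429.6, 420.9, 143.2] 1.1 base [419.7, 422.9, 0.0]
box corner [496.6, 555.8, 80.0] [302.1, 541.8, 80.0] bottle [653.2, 607.0, 180.0]
[1. 0. 0.] [ 0.5        0.        -0.8660254]
turn u [-0.    0.    4.63] shift u BEFORE [-16.6  -13.19  -0.94] AFTER [-19.93  -7.24  -0.94]
```

Emit:
jog_arm --moves '[0, 0, -0.4, 0, 0, 0.926, 0.6, 0, 0, -0.4, 0, 0, 0.926, 0.6, 0, 0, -0.4, 0, 0, 0.926, 0.6, 0, 0, -0.4, 0, 0, 0.926, 0.6, 0, 0, -0.4, 0, 0, 0.926, 0.6, -0.95, -0.345, 0, 0, 0, 0, 0.6, -0.95, -0.345, 0, 0, 0, 0, 0.6, -0.95, -0.345, 0, 0, 0, 0, 0.6]'

```text
t: 1.07
eef_pos: [0.1896, 0.6099, 0.2414]
tool_rot: [0.0, 0.271, 0.963, 0.0]
contact_force: [-0.3, -0.1, 0.5]
gripper_width: 0.606
grasp_force: 0.0
```

Emit:
jog_arm --moves '[-0.95, -0.345, 0, 0, 0, 0, 0.6, -0.95, -0.345, 0, 0, 0, 0, 0.6, -0.95, -0.345, 0, 0, 0, 0, 0.6, -0.95, -0.345, 0, 0, 0, 0, 0.6, -0.95, -0.345, 0, 0, 0, 0, 0.6, -0.95, -0.345, 0, 0, 0, 0, 0.6, -0.95, -0.345, 0, 0, 0, 0, 0.6, -0.95, -0.345, 0, 0, 0, 0, 0.6]'

```text
t: 1.73
eef_pos: [0.2908, 0.4829, 0.2414]
tool_rot: [-0.0, 0.272, 0.962, 0.0]
contact_force: [0.5, 0.9, -0.1]
gripper_width: 0.602
grasp_force: 0.0
```

Emit:
jog_arm --moves '[-0.95, -0.345, 0, 0, 0, 0, 0.6, -0.95, -0.345, 0, 0, 0, 0, 0.6, -0.95, -0.345, 0, 0, 0, 0, 0.6, -0.95, -0.345, 0, 0, 0, 0, 0.6, -0.95, -0.345, 0, 0, 0, 0, 0.6, -0.95, -0.345, 0, 0, 0, 0, 0.6, -0.95, -0.345, 0, 0, 0, 0, 0.6, -0.95, -0.345, 0, 0, 0, 0, 0.6]'

```text
t: 2.4
eef_pos: [0.3915, 0.3565, 0.2415]
tool_rot: [0.0, 0.272, 0.962, 0.0]
contact_force: [-0.4, 0.1, -1.2]
gripper_width: 0.599
grasp_force: 0.0
```

```bash
python3 - <<'E'
from station import *
from h import *
o=get_obs();st(o);plan(o,[.416,.326,.104],tool(58.5))
E
```

```text
{'t': 2.4, 'q': [-1.068, 0.196, 0.246, 1.868, -0.054, 1.083, 0.22], 'eef_pos': [0.392, 0.356, 0.242], 'tool_rot': [0.0, 0.272, 0.962, 0.0], 'contact_force': [-0.41, 0.076, -1.158], 'torque': [-0.001, -0.011, -0.007], 'gripper_width': 0.599, 'grasp_force': 0.0}
turn u [ 0.01 -0.   -0.  ] shift u BEFORE [-1.84 -0.66  6.87] AFTER [-1.84 -0.66  6.88]
```

Emit:
jog_arm --moves '[-0.92, -0.33, 0, 0, 0, 0, 0.6, -0.92, -0.33, 0, 0, 0, 0, 0.6, 0, 0, 1, 0, 0, 0, 0.6, 0, 0, 1, 0, 0, 0, 0.6, 0, 0, 1, 0, 0, 0, 0.6, 0, 0, 1, 0, 0, 0, 0.6, 0, 0, 0.9, 0, 0, 0, 0.6, 0, 0, 0.5, 0, 0, 0, 0.6]'

```text
t: 3.07
eef_pos: [0.4146, 0.3261, 0.1315]
tool_rot: [-0.001, 0.271, 0.962, -0.001]
contact_force: [0.2, 0.3, -0.4]
gripper_width: 0.603
grasp_force: 0.0
```

```bash
python3 - <<'E'
from station import *
from h import *
S=read_camera("side");T=read_camera("top");o=get_obs();st(o)
a=cv2.resize(S["color"][40:190,140:290],(400,400));b=cv2.resize(T["color"][190:300,80:190],(400,400))
cv2.imwrite("pics/g1.png",np.hstack([a,b]))
E
```

```text
{'t': 3.167, 'q': [-0.992, 0.324, 0.252, 1.987, -0.106, 0.846, 0.339], 'eef_pos': [0.415, 0.326, 0.132], 'tool_rot': [-0.001, 0.272, 0.962, -0.001], 'contact_force': [-1.475, 0.351, 0.267], 'torque': [-0.016, 0.014, -0.036], 'gripper_width': 0.597, 'grasp_force': 0.0}
```

View pics/g1.png

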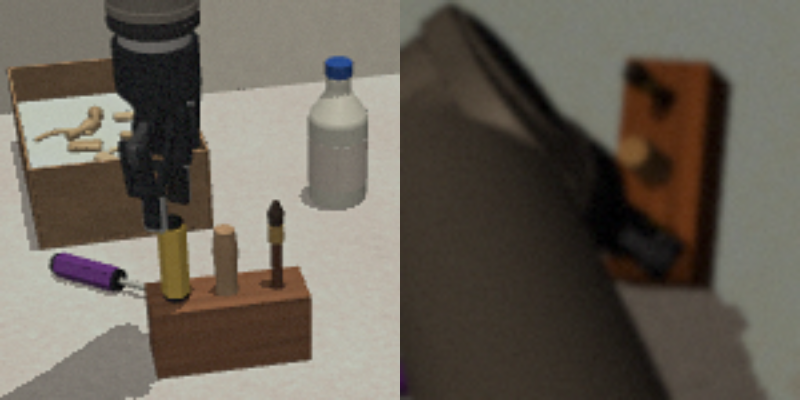

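The side view now shows the purple look-alike lying down at side (172,142), where it stood at (204,115) before. I need to understand that before going on.

```bash
python3 - <<'E'
from station import *
from h import *
s0=cv2.imread("pics/side0.png");t0=cv2.imread("pics/top0.png")
S=read_camera("side")
f=lambda im,x,y,w,h:cv2.resize(im[y:y+h,x:x+w],(400,300),interpolation=cv2.INTER_CUBIC)
tt=cv2.convertScaleAbs(t0,alpha=1.8)
cv2.imwrite("pics/p1.png",np.vstack([np.hstack([f(s0,150,90,100,75),f(S["color"],150,90,100,75)]),np.hstack([f(tt,90,225,60,45),f(s0,190,100,32,24)])]))
m,b=blobs(S,(120,90,30),(160,255,255),(100,90,260,190));print(b)
r=lambda v:np.round(np.asarray(v)*1000,1).tolist()
for p in[(161,138),(185,147),(196,150)]: print(r(onz(S,p,.012)))
E
```

```text
[([160, 135, 24, 14, 201], [171.1, 141.0])]
[313.8, 525.3, 12.0]
[374.4, 459.0, 12.0]
[402.1, 435.4, 12.0]
```

View pics/p1.png

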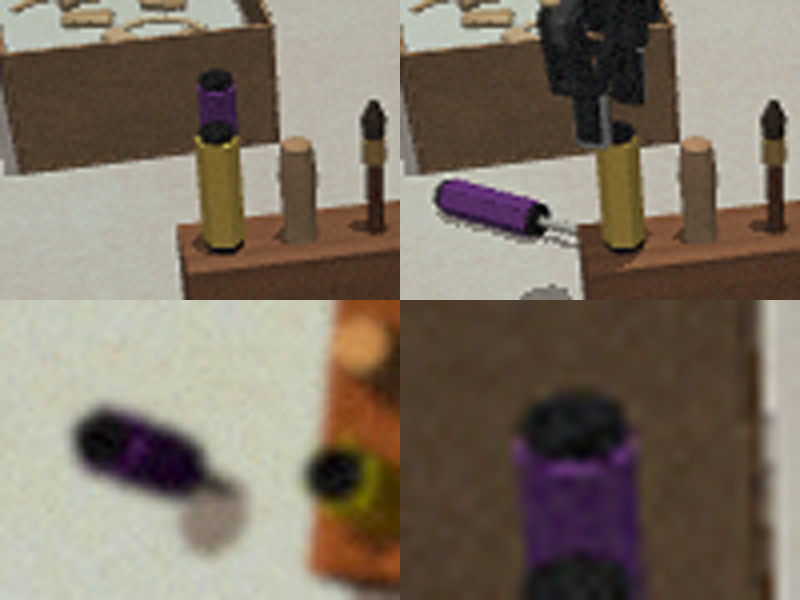

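The purple driver stood free on its blade at (0.42, 0.42) and toppled towards -x/+y. That is opposite to my motion. My fingers never came near it (z > 0.13, about 50 mm clear), and no contact force showed. So it fell by itself, and I'll leave it alone. Next I check the grasp alignment by projecting the fingers.

```bash
python3 - <<'E'
from station import *
from h import *
S=read_camera("side");o=get_obs()
v=np.array([.522,.853,0])
for s in(-.032,0,.032): print(s,((proj(S,o["eef_pos"]+s*v)-[150,90])*4+[400,0]).round())
print("cap centre",((proj(S,[.416,.326,.16])-[150,90])*4+[400,0]).round(),"base",((proj(S,[.416,.326,.075])-[150,90])*4+[400,0]).round())
plan(o,[.416,.326,.104],tool(58.5))
E
```

```text
-0.032 [599. 188.]
0 [618. 163.]
0.032 [636. 138.]
cap centre [616. 127.] base [625. 243.]
turn u [ 0.01  0.   -0.01] shift u BEFORE [-0.03 -0.04  1.5 ] AFTER [-0.03 -0.04  1.5 ]
```

Emit:
jog_arm --moves '[0, 0, 0.5, 0, 0, 0, 0.6, 0, 0, 0.5, 0, 0, 0, 0.6, 0, 0, 0.4, 0, 0, 0, 0.6, 0, 0, 0, 0, 0, 0, 0.6, 0, 0, 0, 0, 0, 0, 0.6, 0, 0, 0, 0, 0, 0, 0.6, 0, 0, 0, 0, 0, 0, 0.6, 0, 0, 0, 0, 0, 0, 0.6]'

```text
t: 3.93
eef_pos: [0.4157, 0.327, 0.1056]
tool_rot: [0.0, 0.272, 0.962, 0.0]
contact_force: [-0.2, -0.3, 0.3]
gripper_width: 0.598
grasp_force: 0.0
```

```bash
python3 - <<'E'
from station import *
from h import *
S=read_camera("side");o=get_obs();st(o)
im=cv2.resize(S["color"][60:180,150:270],(600,600),interpolation=cv2.INTER_CUBIC);v=np.array([.522,.853,0])
for s in(-.0255,0,.0255):
    p=((proj(S,o["eef_pos"]+s*v)-[150,60])*5).round().astype(int);cv2.circle(im,tuple(map(int,p)),4,(0,0,255),-1)
cv2.imwrite("pics/g2.png",im)
E
```

```text
{'t': 3.983, 'q': [-0.983, 0.361, 0.244, 2.008, -0.121, 0.785, 0.352], 'eef_pos': [0.416, 0.327, 0.106], 'tool_rot': [0.0, 0.272, 0.962, 0.0], 'contact_force': [0.625, 0.157, -0.159], 'torque': [0.003, -0.041, -0.019], 'gripper_width': 0.598, 'grasp_force': 0.0}
```

View pics/g2.png

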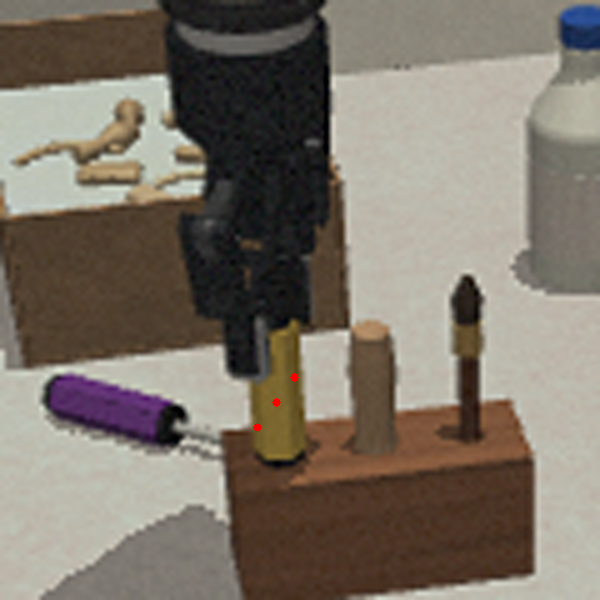

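The near finger's tip is at (247,378), beside the handle, and the far one is behind it, so they straddle the handle as intended, only a bit high. I'll go slightly lower and close.

Emit:
jog_arm --moves '[0, 0, 0.2, 0, 0, 0, 0.6, 0, 0, 0.18, 0, 0, 0, 0.6, 0, 0, 0, 0, 0, 0, 0.1, 0, 0, 0, 0, 0, 0, 0.1, 0, 0, 0, 0, 0, 0, 0.1, 0, 0, 0, 0, 0, 0, 0.1, 0, 0, 0, 0, 0, 0, 0.1, 0, 0, 0, 0, 0, 0, 0.1]' --grip_force 70

```text
t: 4.65
eef_pos: [0.4155, 0.3268, 0.0977]
tool_rot: [0.0, 0.272, 0.962, 0.0]
contact_force: [-0.3, -0.8, -0.9]
gripper_width: 0.284
grasp_force: 68.5
```

Emit:
jog_arm --moves '[0, 0, 0, 0, 0, 0, 0.1, 0, 0, 0, 0, 0, 0, 0.1, 0, 0, 0, 0, 0, 0, 0.1, 0, 0, 0, 0, 0, 0, 0.1, 0, 0, 0, 0, 0, 0, 0.1, 0, 0, 0, 0, 0, 0, 0.1, 0, 0, 0, 0, 0, 0, 0.1, 0, 0, 0, 0, 0, 0, 0.1]'

```text
t: 5.32
eef_pos: [0.4155, 0.3268, 0.0977]
tool_rot: [-0.0, 0.272, 0.962, -0.0]
contact_force: [-0.2, 0.1, -1.2]
gripper_width: 0.287
grasp_force: 68.5
```

```bash
python3 - <<'E'
from station import *
from h import *
o=get_obs();st(o)
E
```

```text
{'t': 5.317, 'q': [-0.98, 0.373, 0.241, 2.013, -0.125, 0.769, 0.356], 'eef_pos': [0.415, 0.327, 0.098], 'tool_rot': [-0.0, 0.272, 0.962, -0.0], 'contact_force': [-0.176, 0.062, -1.194], 'torque': [0.01, -0.025, 0.0], 'gripper_width': 0.287, 'grasp_force': 68.497}
```

Opening 24.4 mm: the handle is gripped on its flats. Lift.

Emit:
jog_arm --moves '[0, 0, -0.5, 0, 0, 0, 0.1, 0, 0, -1, 0, 0, 0, 0.1, 0, 0, -1, 0, 0, 0, 0.1, 0, 0, -1, 0, 0, 0, 0.1, 0, 0, -1, 0, 0, 0, 0.1, 0, 0, -1, 0, 0, 0, 0.1, 0, 0, -1, 0, 0, 0, 0.1, 0, 0, -0.5, 0, 0, 0, 0.1]'

```text
t: 5.98
eef_pos: [0.4164, 0.3274, 0.2409]
tool_rot: [0.001, 0.272, 0.962, 0.002]
contact_force: [0.5, 0.6, -0.8]
gripper_width: 0.286
grasp_force: 68.6
```

```bash
cat >> h.py <<'E'
YB=-0.9
MOUTH=np.array([.5085,-.0785,.0635]);N=Rot.from_euler('z',YB,degrees=True).apply([-.5,0,.866])
def swtool(turn): return Rot.from_euler('z',YB,degrees=True)*tool(60-turn,30)   # turn: blade clockwise from slope, deg
L=.0877
E
python3 - <<'E'
from station import *
from h import *
o=get_obs();st(o);plan(o,MOUTH+(L+.05)*N,swtool(4.3));print(MOUTH+(L+.05)*N)
E
```

```text
{'t': 5.983, 'q': [-1.019, 0.196, 0.273, 1.873, -0.06, 1.077, 0.298], 'eef_pos': [0.416, 0.327, 0.241], 'tool_rot': [0.001, 0.272, 0.962, 0.002], 'contact_force': [0.465, 0.562, -0.8], 'torque': [-0.009, 0.016, 0.027], 'gripper_width': 0.286, 'grasp_force': 68.595}
turn u [-3.97 -6.32  0.88] shift u BEFORE [-11.57 -16.66   2.85] AFTER [-11.25 -16.8    3.26]
[ 0.43965849 -0.07741855  0.1827482 ]
```

Emit:
jog_arm --moves '[-0.7, -1, 0, 0, 0, 0, 0.1, -0.7, -1, 0, 0, 0, 0, 0.1, -0.7, -1, 0, 0, 0, 0, 0.1, -0.7, -1, 0, 0, 0, 0, 0.1, -0.7, -1, 0, 0, 0, 0, 0.1, -0.7, -1, 0, 0, 0, 0, 0.1, -0.7, -1, 0, 0, 0, 0, 0.1, -0.7, -1, 0, 0, 0, 0, 0.1]'

```text
t: 6.65
eef_pos: [0.427, 0.1305, 0.2378]
tool_rot: [-0.0, 0.272, 0.962, 0.0]
contact_force: [0.8, -0.4, -1.4]
gripper_width: 0.282
grasp_force: 68.7
```

Emit:
jog_arm --moves '[-0.7, -1, 0, 0, 0, 0, 0.1, -0.7, -1, 0, 0, 0, 0, 0.1, -0.7, -1, 0, 0, 0, 0, 0.1, -0.7, -1, 0, 0, 0, 0, 0.1, -0.7, -1, 0, 0, 0, 0, 0.1, -0.7, -1, 0, 0, 0, 0, 0.1, -0.7, -1, 0, 0, 0, 0, 0.1, -0.7, -1, 0, 0, 0, 0, 0.1]'

```text
t: 7.32
eef_pos: [0.4388, -0.0644, 0.2378]
tool_rot: [0.0, 0.272, 0.962, 0.0]
contact_force: [0.1, -0.1, -1.3]
gripper_width: 0.287
grasp_force: 68.7
```

Emit:
jog_arm --moves '[0, 0, 0, -0.5, -0.79, 0.11, 0.1, 0, 0, 0, -0.5, -0.79, 0.11, 0.1, 0, 0, 0, -0.5, -0.79, 0.11, 0.1, 0, 0, 0, -0.5, -0.79, 0.11, 0.1, 0, 0, 0, -0.5, -0.79, 0.11, 0.1, 0, 0, 0, -0.5, -0.79, 0.11, 0.1, 0, 0, 0, -0.5, -0.79, 0.11, 0.1, 0, 0, 0, -0.5, -0.79, 0.11, 0.1]'

```text
t: 7.98
eef_pos: [0.4388, -0.0629, 0.2381]
tool_rot: [0.249, 0.291, 0.921, 0.075]
contact_force: [0.4, -0.9, -0.9]
gripper_width: 0.289
grasp_force: 68.7
```

```bash
python3 - <<'E'
from station import *
from h import *
o=get_obs();st(o);plan(o,MOUTH+(L+.03)*N,swtool(4.3))
E
```

```text
{'t': 7.983, 'q': [-0.449, -0.313, 0.354, 2.433, 0.33, 0.498, 0.625], 'eef_pos': [0.439, -0.063, 0.238], 'tool_rot': [0.249, 0.291, 0.921, 0.075], 'contact_force': [0.369, -0.901, -0.902], 'torque': [-0.059, 0.547, -0.017], 'gripper_width': 0.289, 'grasp_force': 68.724}
turn u [0.02 0.02 0.02] shift u BEFORE [ 0.7  -1.36  3.42] AFTER [ 0.7  -1.35  3.42]
```

Emit:
jog_arm --moves '[0.14, -0.27, 0.57, 0, 0, 0, 0.1, 0.14, -0.27, 0.57, 0, 0, 0, 0.1, 0.14, -0.27, 0.57, 0, 0, 0, 0.1, 0.14, -0.27, 0.57, 0, 0, 0, 0.1, 0.14, -0.27, 0.57, 0, 0, 0, 0.1, 0, 0, 0.57, 0, 0, 0, 0.1, 0, 0, 0, 0, 0, 0, 0.1, 0, 0, 0, 0, 0, 0, 0.1]'

```text
t: 8.65
eef_pos: [0.445, -0.0696, 0.2004]
tool_rot: [0.247, 0.289, 0.922, 0.071]
contact_force: [-0.9, -0.3, -0.7]
gripper_width: 0.287
grasp_force: 69.4
```

```bash
python3 - <<'E'
from station import *
from h import *
S=read_camera("side");T=read_camera("top");o=get_obs();st(o);plan(o,MOUTH+(L+.03)*N,swtool(4.3))
q=o["tool_rot"];R0=Rot.from_quat([q[1],q[2],q[3],q[0]]);z=R0.apply([0,0,1]);tip=o["eef_pos"]+L*z
out=[]
for c,x,y,w,h,k in((S,245,195,80,80,5),(T,280,190,60,60,20/3)):
    im=cv2.resize(c["color"][y:y+h,x:x+w],(400,400),interpolation=cv2.INTER_CUBIC);im=cv2.convertScaleAbs(im,alpha=1.0 if c is S else 1.6)
    for P,col in((tip,(255,0,255)),(MOUTH,(255,255,0))):
        p=(proj(c,P)-[x,y])*k;print(proj(c,P).round(1));cv2.circle(im,tuple(int(v) for v in p),2,col,-1)
    out.append(im)
cv2.imwrite("pics/i1.png",np.hstack(out))
E
```

```text
{'t': 8.75, 'q': [0.338, -0.143, -0.293, 2.435, -0.15, 0.325, 1.133], 'eef_pos': [0.446, -0.069, 0.201], 'tool_rot': [0.248, 0.288, 0.922, 0.071], 'contact_force': [0.181, -0.162, -1.265], 'torque': [0.039, 0.552, -0.034], 'gripper_width': 0.285, 'grasp_force': 69.359}
turn u [-0.06  0.01  0.16] shift u BEFORE [ 0.35 -0.75  1.66] AFTER [ 0.34 -0.76  1.66]
[276.  228.4]
[285.5 252. ]
[307.  224.1]
[308.8 221.3]
```

View pics/i1.png

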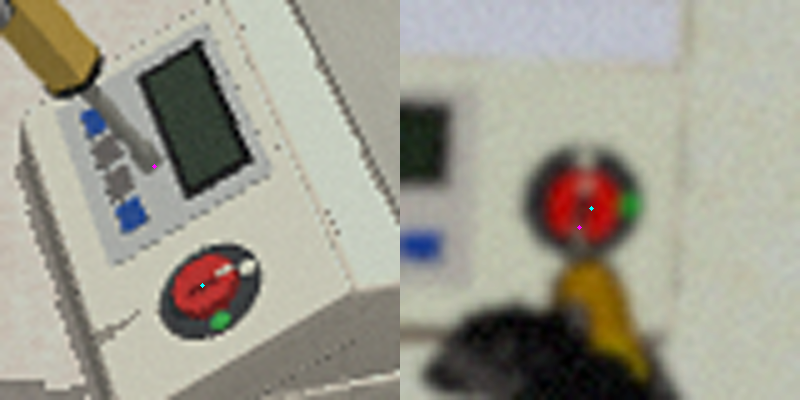

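Both views are clear: the blade tip is at side (275.4,228) as predicted, and the slot centre is at side (286.5,252), top (307.8,221). Refine the slot point and continue.

```bash
python3 - <<'E'
from station import *
from h import *
S=read_camera("side");T=read_camera("top");o=get_obs()
P,e=tri(S,(286.5,252),T,(307.8,221));print(P.round(4),e.round(4))
for c,b in((S,(268,236,306,270)),(T,(298,210,318,232))):
    m,bl=blobs(c,(0,130,70),(8,255,255),b);q=max(cv2.findContours(m,0,1)[0],key=cv2.contourArea);print(cv2.fitEllipse(cv2.convexHull(q)),cv2.boundingRect(q))
# slot direction from side: pixel ends cast to mouth plane
for p in((283,253.6),(290,250.4),(294.5,248.5)):
    a,d=ray(S,p);print((a+d*(N@(MOUTH-a))/(N@d)).round(4))
M=np.array([.5085,-.0775,.0635])
plan(o,M+(L+.012)*N,swtool(4.3))
E
```

```text
[ 0.5106 -0.0762  0.0607] 0.0017
((285.6737976074219, 251.748779296875), (11.164165496826172, 13.41352653503418), 55.316070556640625) (279, 246, 14, 13)
((307.2511901855469, 220.46702575683594), (9.906647682189941, 10.71728229522705), 64.39820861816406) (302, 216, 11, 10)
[ 0.5032 -0.0787  0.0605]
[ 0.5172 -0.0813  0.0686]
[ 0.526  -0.0834  0.0737]
turn u [-0.04  0.01  0.17] shift u BEFORE [ 0.38 -0.74  2.56] AFTER [ 0.37 -0.76  2.56]
```

Emit:
jog_arm --moves '[0.06, -0.12, 0.42, 0, 0, 0.18, 0.1, 0.06, -0.12, 0.42, 0, 0, 0.18, 0.1, 0.06, -0.12, 0.42, 0, 0, 0.18, 0.1, 0.06, -0.12, 0.42, 0, 0, 0.18, 0.1, 0.06, -0.12, 0.42, 0, 0, 0.18, 0.1, 0.06, -0.12, 0.42, 0, 0, 0.18, 0.1, 0, 0, 0, 0, 0, 0, 0.1, 0, 0, 0, 0, 0, 0, 0.1]'

```text
t: 9.52
eef_pos: [0.458, -0.0764, 0.1527]
tool_rot: [0.243, 0.322, 0.912, 0.08]
contact_force: [-0.3, -0.6, -0.7]
gripper_width: 0.288
grasp_force: 69.4
```

```bash
python3 - <<'E'
from station import *
from h import *
S=read_camera("side");T=read_camera("top");o=get_obs();st(o);M=np.array([.5092,-.0785,.063]);plan(o,M+(L+.008)*N,swtool(8))
q=o["tool_rot"];R0=Rot.from_quat([q[1],q[2],q[3],q[0]]);z=R0.apply([0,0,1]);tip=o["eef_pos"]+L*z
out=[];print("blade dir",R0.apply(Rot.from_euler('z',60,degrees=True).apply([0,1,0])).round(3),R0.apply(Rot.from_euler('z',-60,degrees=True).apply([0,1,0])).round(3))
for c,x,y,w,h,k in((S,260,220,50,50,8),(T,285,200,40,40,10)):
    im=cv2.resize(c["color"][y:y+h,x:x+w],(400,400),interpolation=cv2.INTER_CUBIC);im=cv2.convertScaleAbs(im,alpha=1.0 if c is S else 1.6)
    for P,col in((tip,(255,0,255)),(M,(255,255,0))):
        p=(proj(c,P)-[x,y])*k;print(p.round());cv2.circle(im,tuple(int(v) for v in p),2,col,-1)
    out.append(im)
cv2.imwrite("pics/i2.png",np.hstack(out))
E
```

```text
{'t': 9.617, 'q': [1.003, 0.03, -0.939, 2.435, 0.003, 0.17, 0.96], 'eef_pos': [0.458, -0.076, 0.153], 'tool_rot': [0.244, 0.321, 0.912, 0.08], 'contact_force': [0.276, -0.463, -0.231], 'torque': [0.011, 0.626, 0.035], 'gripper_width': 0.283, 'grasp_force': 69.362}
turn u [-0.08 -0.02  0.03] shift u BEFORE [-0.01 -0.09  0.39] AFTER [-0.01 -0.09  0.39]
blade dir [ 0.858 -0.151  0.492] [-0.311  0.931 -0.189]
[179. 219.]
[206. 257.]
[236. 228.]
[238. 211.]
```

View pics/i2.png

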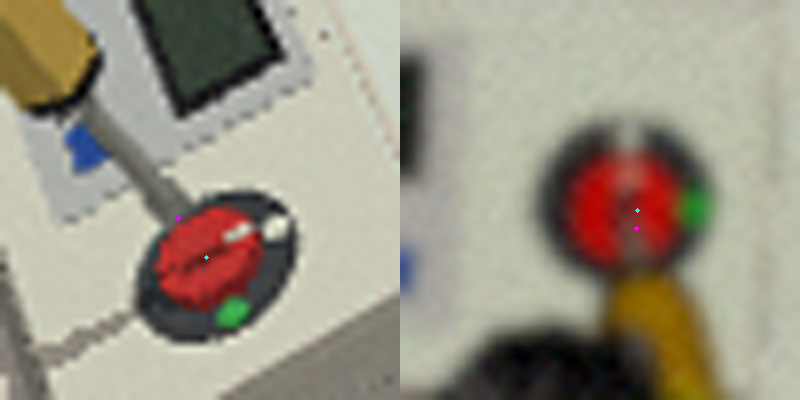

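Emit:
jog_arm --moves '[-0.01, -0.03, 0.15, -0.04, -0.01, 0, 0.1, 0, -0.03, 0.15, -0.04, -0.01, 0, 0.1, 0, 0, 0.15, 0, 0, 0, 0.1, 0, 0, 0.15, 0, 0, 0, 0.1, 0, 0, 0.1, 0, 0, 0, 0.1, 0, 0, 0.1, 0, 0, 0, 0.1, 0, 0, 0, 0, 0, 0, 0.1, 0, 0, 0, 0, 0, 0, 0.1]'

```text
t: 10.28
eef_pos: [0.4643, -0.077, 0.149]
tool_rot: [0.239, 0.321, 0.913, 0.081]
contact_force: [0.3, -0.1, -1.4]
gripper_width: 0.281
grasp_force: 69.4
```

```bash
python3 - <<'E'
from station import *
from h import *
o=get_obs();st(o);M=np.array([.5092,-.0779,.063]);plan(o,M+(L-.0045)*N,swtool(8))
E
```

```text
{'t': 10.283, 'q': [0.681, 0.033, -0.63, 2.435, -0.015, 0.17, 0.966], 'eef_pos': [0.464, -0.077, 0.149], 'tool_rot': [0.239, 0.321, 0.913, 0.081], 'contact_force': [0.347, -0.062, -1.378], 'torque': [-0.041, 0.592, -0.025], 'gripper_width': 0.281, 'grasp_force': 69.368}
turn u [-0.1  -0.17  0.04] shift u BEFORE [ 0.15 -0.13  0.69] AFTER [ 0.15 -0.13  0.69]
```

The arm is stalling on the q4 and q6 limits at a 30° tilt. The slot's play allows a less tilted driver, so I'll use about 20° about the same tip point.

```bash
cat >> h.py <<'E'
MM=np.array([.5092,-.0779,.063])
def swpose(turn,tilt,out):
    """driver axis tilted `tilt`; blade turned `turn` deg clockwise about driver axis; tip `out` m outside mouth along panel normal"""
    R=Rot.from_euler('z',YB,degrees=True)*tool(60-turn,tilt)
    return MM+out*N-L*R.apply([0,0,1]),R
E
python3 - <<'E'
from station import *
from h import *
o=get_obs()
for t in(24,20,15):
    print(t);p,R=swpose(8,t,.004);print(p);plan(o,p,R)
E
```

```text
24
[ 0.47153384 -0.07730829  0.14658194]
turn u [0.82 1.02 0.04] shift u BEFORE [-0.21  0.15  0.28] AFTER [-0.23  0.17  0.26]
20
[ 0.47720878 -0.07739744  0.14887504]
turn u [1.44 1.81 0.04] shift u BEFORE [-0.45  0.34  0.32] AFTER [-0.48  0.37  0.23]
15
[ 0.48450462 -0.07751205  0.15117569]
turn u [2.21 2.79 0.04] shift u BEFORE [-0.75  0.57  0.4 ] AFTER [-0.8   0.61  0.16]
```

Emit:
jog_arm --moves '[-0.058, 0.044, 0.035, 0.18, 0.226, 0, 0.1, -0.058, 0.044, 0.035, 0.18, 0.226, 0, 0.1, -0.058, 0.044, 0.035, 0.18, 0.226, 0, 0.1, -0.058, 0.044, 0.035, 0.18, 0.226, 0, 0.1, -0.058, 0.044, 0.035, 0.18, 0.226, 0, 0.1, -0.058, 0.044, 0.035, 0.18, 0.226, 0, 0.1, -0.058, 0.044, 0.035, 0.18, 0.226, 0, 0.1, -0.058, 0.044, 0.035, 0.18, 0.226, 0, 0.1]'

```text
t: 10.95
eef_pos: [0.4769, -0.078, 0.1487]
tool_rot: [0.164, 0.328, 0.929, 0.055]
contact_force: [-0.2, 0.7, -0.0]
gripper_width: 0.291
grasp_force: 69.4
```

```bash
python3 - <<'E'
from station import *
from h import *
o=get_obs();st(o)
for out in(.004,-.0045):
    p,R=swpose(8,20,out);plan(o,p,R)
E
```

```text
{'t': 10.95, 'q': [0.616, 0.103, -0.597, 2.29, 0.13, 0.422, 0.815], 'eef_pos': [0.477, -0.078, 0.149], 'tool_rot': [0.164, 0.328, 0.929, 0.055], 'contact_force': [-0.245, 0.716, -0.023], 'torque': [0.012, 0.42, 0.008], 'gripper_width': 0.291, 'grasp_force': 69.37}
turn u [-0.02 -0.02  0.01] shift u BEFORE [ 0.01  0.04 -0.01] AFTER [ 0.01  0.04 -0.01]
turn u [-0.02 -0.02  0.01] shift u BEFORE [-0.05  0.08  0.41] AFTER [-0.05  0.08  0.41]
```

Emit:
jog_arm --moves '[-0.01, 0.01, 0.07, 0, 0, 0, 0.1, -0.01, 0.01, 0.07, 0, 0, 0, 0.1, -0.01, 0.01, 0.07, 0, 0, 0, 0.1, -0.01, 0.01, 0.07, 0, 0, 0, 0.1, 0, 0.01, 0.07, 0, 0, 0, 0.1, 0, 0.01, 0.05, 0, 0, 0, 0.1, 0, 0, 0, 0, 0, 0, 0.1, 0, 0, 0, 0, 0, 0, 0.1]'

```text
t: 11.62
eef_pos: [0.4806, -0.0777, 0.141]
tool_rot: [0.164, 0.328, 0.929, 0.055]
contact_force: [0.2, 0.4, -1.1]
gripper_width: 0.282
grasp_force: 69.4
```

```bash
python3 - <<'E'
from station import *
from h import *
S=read_camera("side");o=get_obs();st(o)
p,R=swpose(8,20,-.0045);plan(o,p,R)
im=cv2.resize(S["color"][225:275,255:315],(600,500),interpolation=cv2.INTER_CUBIC)
for P in(MM,MM-.0045*N):
    print(((proj(S,P)-[255,225])*10).round())
cv2.imwrite("pics/i3.png",im)
E
```

```text
{'t': 11.667, 'q': [0.599, 0.124, -0.587, 2.291, 0.165, 0.404, 0.779], 'eef_pos': [0.481, -0.078, 0.141], 'tool_rot': [0.164, 0.328, 0.929, 0.055], 'contact_force': [-0.085, 0.68, -1.331], 'torque': [0.226, 0.469, 0.116], 'gripper_width': 0.283, 'grasp_force': 69.382}
turn u [-0.01 -0.01  0.01] shift u BEFORE [-0.03  0.04 -0.01] AFTER [-0.03  0.04 -0.01]
[307. 269.]
[317. 281.]
```

View pics/i3.png

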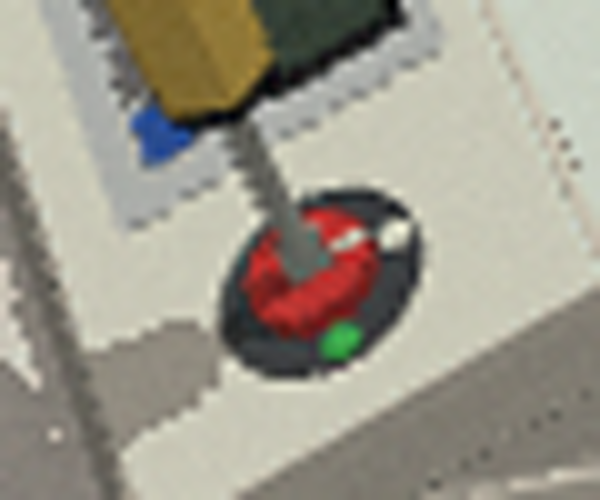

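The blade sits in the slot, its end at about (310,275) of the crop inside the red disc, with only a slight side moment. Turn clockwise.

Emit:
jog_arm --moves '[0, 0, 0, 0, 0, 0.9, 0.1, 0, 0, 0, 0, 0, 0.9, 0.1, 0, 0, 0, 0, 0, 0.9, 0.1, 0, 0, 0, 0, 0, 0.9, 0.1, 0, 0, 0, 0, 0, 0.9, 0.1, 0, 0, 0, 0, 0, 0.9, 0.1, 0, 0, 0, 0, 0, 0.9, 0.1, 0, 0, 0, 0, 0, 0.9, 0.1]'

```text
t: 12.33
eef_pos: [0.4807, -0.0776, 0.1412]
tool_rot: [0.145, 0.55, 0.817, 0.094]
contact_force: [0.6, 1.8, -0.5]
gripper_width: 0.292
grasp_force: 69.3
```

```bash
python3 - <<'E'
from station import *
from h import *
o=get_obs();st(o);p,R=swpose(8+28.8,20,-.0045);plan(o,p,R)
E
```

```text
{'t': 12.333, 'q': [0.523, 0.115, -0.507, 2.295, 0.133, 0.4, 0.301], 'eef_pos': [0.481, -0.078, 0.141], 'tool_rot': [0.145, 0.55, 0.817, 0.094], 'contact_force': [0.643, 1.835, -0.544], 'torque': [0.592, 0.435, 0.207], 'gripper_width': 0.292, 'grasp_force': 69.327}
turn u [-0.02 -0.01 -0.04] shift u BEFORE [-0.01  0.04 -0.  ] AFTER [-0.01  0.04 -0.  ]
```

Emit:
jog_arm --moves '[0, 0, 0, 0, 0, 0.9, 0.1, 0, 0, 0, 0, 0, 0.9, 0.1, 0, 0, 0, 0, 0, 0.9, 0.1, 0, 0, 0, 0, 0, 0.9, 0.1, 0, 0, 0, 0, 0, 0.9, 0.1, 0, 0, 0, 0, 0, 0.9, 0.1, 0, 0, 0, 0, 0, 0.9, 0.1, 0, 0, 0, 0, 0, 0.9, 0.1]'

```text
t: 13.0
eef_pos: [0.4803, -0.0772, 0.1409]
tool_rot: [0.117, 0.735, 0.655, 0.127]
contact_force: [-1.0, 4.1, -0.6]
gripper_width: 0.286
grasp_force: 69.2
```

Emit:
jog_arm --moves '[0, 0, 0, 0, 0, 0.9, 0.1, 0, 0, 0, 0, 0, 0.9, 0.1, 0, 0, 0, 0, 0, 0.9, 0.1, 0, 0, 0, 0, 0, 0.9, 0.1, 0, 0, 0, 0, 0, 0.9, 0.1, 0, 0, 0, 0, 0, 0.9, 0.1, 0, 0, 0, 0, 0, 0.9, 0.1, 0, 0, 0, 0, 0, 0.9, 0.1]'

```text
t: 13.67
eef_pos: [0.48, -0.0765, 0.1407]
tool_rot: [0.081, 0.875, 0.452, 0.152]
contact_force: [-1.9, 4.8, -1.2]
gripper_width: 0.285
grasp_force: 68.9
```

```bash
cat > sw.py <<'E'
from station import *
from h import *
def sw(S=None):
    S=S or read_camera("side")
    h=cv2.cvtColor(S["color"],cv2.COLOR_BGR2HSV)
    o=MM-.007*N
    out={}
    for n,lo,hi in(("white",(0,0,170),(179,70,255)),("green",(45,80,60),(75,255,255))):
        m=cv2.inRange(h,lo,hi);c0=proj(S,MM)
        yy,xx=np.nonzero(m);k=np.hypot(xx-c0[0],yy-c0[1])<11;pts=np.c_[xx[k],yy[k]]
        res=[]
        for p in pts:
            a,d=ray(S,p);pl=MM if n=="white" else o
            P=a+d*(N@(pl-a))/(N@d)-pl
            up=Rot.from_euler('z',YB,degrees=True).apply([.866,0,.5]);rt=np.cross(up,N)
            res.append((np.degrees(np.arctan2(P@rt,P@up)),np.linalg.norm(P)*1000))
        res=np.array(res)
        if len(res): print(n,len(res),np.round(res[np.argsort(res[:,0])],0).tolist()[:60])
if __name__=="__main__":
    o=get_obs();st(o);sw()
E
python3 sw.py
```

```text
{'t': 13.667, 'q': [0.382, 0.103, -0.362, 2.304, 0.081, 0.396, -0.659], 'eef_pos': [0.48, -0.076, 0.141], 'tool_rot': [0.081, 0.875, 0.452, 0.152], 'contact_force': [-1.882, 4.836, -1.246], 'torque': [1.605, 0.755, 0.649], 'gripper_width': 0.285, 'grasp_force': 68.87}
white 75 [[-169.0, 23.0], [-162.0, 23.0], [-156.0, 23.0], [-155.0, 25.0], [-149.0, 23.0], [-149.0, 26.0], [-143.0, 21.0], [-143.0, 24.0], [-143.0, 26.0], [-138.0, 27.0], [-138.0, 25.0], [-137.0, 22.0], [-133.0, 29.0], [-132.0, 26.0], [-131.0, 24.0], [-130.0, 21.0], [-128.0, 28.0], [-126.0, 25.0], [-124.0, 23.0], [-123.0, 29.0], [-122.0, 27.0], [-120.0, 31.0], [-119.0, 25.0], [-118.0, 29.0], [-117.0, 22.0], [-115.0, 26.0], [-114.0, 31.0], [-112.0, 24.0], [-112.0, 28.0], [-109.0, 22.0], [-109.0, 26.0], [-108.0, 31.0], [-106.0, 29.0], [-105.0, 24.0], [-103.0, 31.0], [-102.0, 27.0], [-81.0, 25.0], [-80.0, 28.0], [-76.0, 24.0], [-75.0, 27.0], [-75.0, 29.0], [-70.0, 29.0], [-70.0, 26.0], [-70.0, 23.0], [-65.0, 25.0], [-64.0, 23.0], [-59.0, 25.0], [-58.0, 22.0], [-54.0, 25.0], [-51.0, 22.0], [-48.0, 25.0], [-39.0, 23.0], [-33.0, 23.0], [0.0, 20.0], [3.0, 17.0], [4.0, 22.0], [7.0, 19.0], [11.0, 22.0], [12.0, 17.0], [15.0, 19.0]]
green 12 [[77.0, 12.0], [82.0, 14.0], [85.0, 10.0], [86.0, 17.0], [90.0, 13.0], [93.0, 15.0], [95.0, 18.0], [99.0, 12.0], [101.0, 14.0], [102.0, 17.0], [110.0, 16.0], [110.0, 13.0]]
```

```bash
cat > sw.py <<'E'
from station import *
from h import *
def sw(S):
    im=S["color"].astype(int);up=Rot.from_euler('z',YB,degrees=True).apply([.866,0,.5]);rt=np.cross(up,N)
    rows=[]
    # sample the switch top in polar coordinates: ring radius 10..13 mm, whiteness = min channel (red has low G,B)
    for rr in(8,10,12):
        v=[]
        for a in range(0,360,10):
            P=MM+rr/1000*(np.cos(np.radians(a))*up+np.sin(np.radians(a))*rt);x,y=proj(S,P)
            v.append(int(cv2.getRectSubPix(S["color"],(1,1),(float(x),float(y)))[0,0].min()))
        rows.append(v)
    for r in rows: print(r)
if __name__=="__main__":
    o=get_obs();st(o);sw(read_camera("side"))
E
python3 sw.py; python3 - <<'E'
import sys;sys.path.insert(0,'.')
from sw import *
S=read_camera("side");S["color"]=cv2.imread("pics/side0.png");sw(S)
E
```

```text
{'t': 13.717, 'q': [0.382, 0.103, -0.362, 2.304, 0.081, 0.396, -0.663], 'eef_pos': [0.48, -0.076, 0.141], 'tool_rot': [0.081, 0.876, 0.45, 0.152], 'contact_force': [-0.614, 4.564, -1.069], 'torque': [1.56, 0.714, 0.669], 'gripper_width': 0.288, 'grasp_force': 68.864}
[47, 66, 88, 147, 179, 89, 42, 44, 47, 51, 49, 48, 48, 49, 50, 50, 50, 47, 42, 38, 37, 39, 39, 38, 39, 60, 88, 97, 99, 99, 79, 54, 52, 52, 49, 47]
[47, 52, 74, 116, 146, 62, 42, 41, 44, 48, 43, 44, 47, 50, 48, 46, 47, 46, 37, 32, 35, 41, 44, 44, 43, 46, 77, 92, 95, 80, 57, 45, 44, 49, 50, 47]
[42, 43, 44, 58, 87, 43, 35, 37, 38, 36, 35, 32, 34, 33, 30, 35, 39, 37, 36, 31, 33, 41, 47, 48, 48, 49, 74, 91, 99, 66, 48, 49, 49, 48, 45, 41]
[40, 41, 45, 44, 43, 42, 41, 40, 40, 41, 45, 46, 45, 44, 43, 44, 43, 42, 39, 34, 32, 39, 42, 45, 46, 43, 43, 45, 45, 44, 41, 39, 82, 139, 125, 88]
[80, 43, 43, 42, 40, 39, 38, 36, 30, 34, 39, 41, 40, 43, 44, 44, 45, 46, 43, 41, 41, 42, 45, 42, 43, 41, 44, 45, 42, 41, 42, 44, 49, 93, 126, 127]
[64, 42, 35, 31, 33, 35, 32, 31, 24, 22, 30, 32, 32, 30, 26, 33, 38, 41, 46, 45, 46, 43, 41, 43, 43, 41, 43, 44, 41, 39, 40, 41, 47, 76, 146, 136]
```

```bash
cat > sw.py <<'E'
from station import *
from h import *
UP=Rot.from_euler('z',YB,degrees=True).apply([.866,0,.5]);RT=np.cross(UP,N)
def cast(S,p,P0):
    a,d=ray(S,p);return a+d*(N@(P0-a))/(N@d)
def sw(S,col):
    O=MM-.007*N
    s0=cv2.imread("pics/side0.png")
    def cen(im,f,c,rad):
        yy,xx=np.mgrid[:420,:560];k=(np.hypot(xx-c[0],yy-c[1])<rad)&f(im.astype(int));return np.array([xx[k].mean(),yy[k].mean()]),int(k.sum())
    g,ng=cen(s0,lambda i:(i[:,:,1]-i[:,:,2]>40),(289,257.5),5)
    w,nw=cen(s0,lambda i:i.min(2)>150,(294.2,247.8),2.6)
    G,W=cast(S,g,O)-O,cast(S,w,O)-O
    # O_true = O + a up + b rt ; W=(a+r,b) G=(a,b+r)
    A=np.array([[1,0,1],[0,1,0],[1,0,0],[0,1,1]]);y=[W@UP,W@RT,G@UP,G@RT]
    (a,b,r),res,*_=np.linalg.lstsq(A,y,rcond=None)
    C=O+a*UP+b*RT+.007*N
    print("dots px",g.round(1),ng,w.round(1),nw,"offset mm",np.round([a*1e3,b*1e3,r*1e3],1),"res",np.sqrt(res)*1e3)
    c=proj(S,C);yy,xx=np.mgrid[:420,:560];i=col.astype(int)
    k=(i.min(2)>105)&(np.hypot(xx-c[0],yy-c[1])<12);out=[]
    for p,v in zip(np.c_[xx[k],yy[k]],i.min(2)[k]):
        P=cast(S,p,C)-C;rr=np.linalg.norm(P)*1e3
        if rr<14: out.append((np.degrees(np.arctan2(P@RT,P@UP)),rr,v,p[0],p[1]))
    print("C",C.round(4),c.round(1));[print(np.round(x,0).astype(int).tolist()) for x in sorted(out)]
if __name__=="__main__":
    S=read_camera("side");print("t0");sw(S,cv2.imread("pics/side0.png"));print("now");sw(S,S["color"])
E
python3 sw.py
```

```text
t0
dots px [288.5 258.8] 11 [294.3 247.6] 7 offset mm [-1.1 -5.2 19.7] res [0.63143077]
C [ 0.5083 -0.0727  0.0624] [284.5 250.5]
[8, 13, 182, 290, 248]
[10, 8, 144, 288, 249]
[16, 10, 144, 289, 249]
[20, 13, 109, 290, 249]
now
dots px [288.5 258.8] 11 [294.3 247.6] 7 offset mm [-1.1 -5.2 19.7] res [0.63143077]
C [ 0.5083 -0.0727  0.0624] [284.5 250.5]
[-24, 1, 115, 285, 250]
[44, 9, 113, 288, 251]
[54, 13, 200, 289, 252]
[57, 10, 173, 288, 252]
```

```bash
python3 - <<'E'
from station import *
from h import *
o=get_obs();st(o);T=read_camera("top");r=lambda v:np.round(np.asarray(v)*1000,1).tolist()
print("top switch",r(onz(T,(307.2,220.5),.0635)),r(onz(T,(306.9,219.8),.0575)))
q=o["tool_rot"];R0=Rot.from_quat([q[1],q[2],q[3],q[0]]);R1=R0*Rot.from_euler('z',-20,degrees=True)
print("tip",r(o["eef_pos"]+L*R0.apply([0,0,1])))
for d in([0,.0025,0],-.003*N): print((R1.inv().apply(d)/.02).round(3))
E
```

```text
{'t': 13.867, 'q': [0.382, 0.103, -0.363, 2.304, 0.081, 0.396, -0.656], 'eef_pos': [0.48, -0.076, 0.141], 'tool_rot': [0.081, 0.874, 0.454, 0.152], 'contact_force': [-0.932, 4.277, -0.215], 'torque': [1.592, 0.795, 0.656], 'gripper_width': 0.286, 'grasp_force': 68.822}
top switch [510.5, -74.4, 63.5] [513.6, -74.0, 57.5]
tip [509.8, -76.9, 58.2]
[ 0.121 -0.033 -0.001]
[0.006 0.026 0.148]
```

The axis lies about 2.5 mm further to +y, and the blade is only in the bevel. I'll back off 20°, recentre and go 3 mm deeper.

Emit:
jog_arm --moves '[0, 0, 0, 0, 0, -1, 0.1, 0, 0, 0, 0, 0, -1, 0.1, 0, 0, 0, 0, 0, -1, 0.1, 0.03, -0.01, 0, 0, 0, -1, 0.1, 0.04, -0.01, 0, 0, 0, -1, 0.1, 0.05, -0.01, 0, 0, 0, 0, 0.1, 0, 0.01, 0.05, 0, 0, 0, 0.1, 0, 0.01, 0.05, 0, 0, 0, 0.1]'

```text
t: 14.58
eef_pos: [0.4817, -0.0756, 0.1395]
tool_rot: [0.107, 0.783, 0.597, 0.136]
contact_force: [-7.9, 3.1, 11.2]
gripper_width: 0.287
grasp_force: 70.3
```

```bash
python3 - <<'E'
from station import *
from h import *
o=get_obs();st(o)
q=o["tool_rot"];R0=Rot.from_quat([q[1],q[2],q[3],q[0]])
tip=o["eef_pos"]+L*R0.apply([0,0,1]);print("tip",tip.round(4),"depth",((MM-tip)@N*1000).round(1));print((R0.inv().apply(-.002*N)/.02).round(3))
E
```

```text
{'t': 14.583, 'q': [0.421, 0.111, -0.408, 2.301, 0.11, 0.393, -0.34], 'eef_pos': [0.482, -0.076, 0.139], 'tool_rot': [0.107, 0.783, 0.597, 0.136], 'contact_force': [-7.95, 3.054, 11.161], 'torque': [0.666, 1.271, 0.228], 'gripper_width': 0.287, 'grasp_force': 70.346}
tip [ 0.5116 -0.0761  0.057 ] depth 6.3
[0.004 0.017 0.098]
```

Emit:
jog_arm --moves '[0, 0, 0, 0, 0, 0.8, 0.1, 0, 0, 0, 0, 0, 0.8, 0.1, 0, 0, 0, 0, 0, 0.8, 0.1, 0, 0, 0, 0, 0, 0.8, 0.1, 0, 0, 0, 0, 0, 0.8, 0.1, 0, 0, 0, 0, 0, 0.8, 0.1, 0, 0, 0, 0, 0, 0, 0.1, 0, 0, 0, 0, 0, 0, 0.1]'

```text
t: 15.25
eef_pos: [0.482, -0.0752, 0.1397]
tool_rot: [0.083, 0.871, 0.459, 0.152]
contact_force: [-4.4, 3.8, 5.6]
gripper_width: 0.289
grasp_force: 69.7
```

```bash
python3 sw.py | sed -n '/now/,$p'; python3 -c "
from station import *
from h import *
st(get_obs())"
```

```text
now
dots px [288.5 258.8] 11 [294.3 247.6] 7 offset mm [-1.1 -5.2 19.7] res [0.63143077]
C [ 0.5083 -0.0727  0.0624] [284.5 250.5]
[-65, 9, 107, 285, 247]
[-24, 1, 106, 285, 250]
[15, 3, 117, 286, 250]
[54, 13, 204, 289, 252]
[57, 10, 196, 288, 252]
[63, 8, 120, 287, 252]
{'t': 15.3, 'q': [0.374, 0.107, -0.36, 2.303, 0.093, 0.391, -0.657], 'eef_pos': [0.482, -0.075, 0.14], 'tool_rot': [0.083, 0.871, 0.459, 0.152], 'contact_force': [-4.258, 2.703, 5.225], 'torque': [1.006, 1.061, 0.387], 'gripper_width': 0.29, 'grasp_force': 69.758}
```

Emit:
jog_arm --moves '[0, 0, 0, 0, 0, 0.8, 0.1, 0, 0, 0, 0, 0, 0.8, 0.1, 0, 0, 0, 0, 0, 0.8, 0.1, 0, 0, 0, 0, 0, 0.8, 0.1, 0, 0, 0, 0, 0, 0.8, 0.1, 0, 0, 0, 0, 0, 0.8, 0.1, 0, 0, 0, 0, 0, 0, 0.1, 0, 0, 0, 0, 0, 0, 0.1]'

```text
t: 15.97
eef_pos: [0.4823, -0.0749, 0.1397]
tool_rot: [0.057, 0.936, 0.308, 0.164]
contact_force: [-2.4, 5.2, 4.1]
gripper_width: 0.285
grasp_force: 69.5
```

```bash
python3 sw.py | sed -n '/now/,$p'; python3 -c "
from station import *
from h import *
st(get_obs())"
```

```text
now
dots px [288.5 258.8] 11 [294.3 247.6] 7 offset mm [-1.1 -5.2 19.7] res [0.63143077]
C [ 0.5083 -0.0727  0.0624] [284.5 250.5]
[-65, 9, 108, 285, 247]
[67, 12, 131, 288, 253]
[74, 2, 127, 285, 251]
[74, 10, 197, 287, 253]
[80, 12, 106, 287, 254]
[84, 8, 114, 286, 253]
{'t': 16.017, 'q': [0.329, 0.104, -0.313, 2.306, 0.077, 0.39, -0.978], 'eef_pos': [0.482, -0.075, 0.14], 'tool_rot': [0.057, 0.936, 0.308, 0.164], 'contact_force': [-3.323, 4.176, 4.066], 'torque': [1.364, 0.895, 0.575], 'gripper_width': 0.29, 'grasp_force': 69.515}
```

Emit:
jog_arm --moves '[0, 0, 0, 0, 0, 0.5, 0.1, 0, 0, 0, 0, 0, 0.5, 0.1, 0, 0, 0, 0, 0, 0.5, 0.1, 0, 0, 0, 0, 0, 0.5, 0.1, 0, 0, 0, 0, 0, 0.5, 0.1, 0, 0, 0, 0, 0, 0, 0.1, 0, 0, 0, 0, 0, 0, 0.1, 0, 0, 0, 0, 0, 0, 0.1]'

```text
t: 16.68
eef_pos: [0.4825, -0.0748, 0.1398]
tool_rot: [0.042, 0.959, 0.225, 0.168]
contact_force: [-2.8, 3.9, 4.2]
gripper_width: 0.286
grasp_force: 69.5
```

```bash
python3 sw.py | sed -n '/now/,$p'; python3 -c "
from station import *
from h import *
o=get_obs();st(o);S=read_camera('side');cv2.imwrite('pics/s2.png',S['color'])
q=o['tool_rot'];R0=Rot.from_quat([q[1],q[2],q[3],q[0]]);print('tool torque',R0.inv().apply(o['torque']).round(3))"
```

```text
now
dots px [288.5 258.8] 11 [294.3 247.6] 7 offset mm [-1.1 -5.2 19.7] res [0.63143077]
C [ 0.5083 -0.0727  0.0624] [284.5 250.5]
[-65, 9, 158, 285, 247]
[74, 2, 113, 285, 251]
[74, 10, 125, 287, 253]
[80, 12, 194, 287, 254]
[84, 8, 142, 286, 253]
[89, 11, 107, 286, 254]
[165, 1, 122, 284, 251]
{'t': 16.733, 'q': [0.306, 0.102, -0.289, 2.307, 0.069, 0.389, -1.145], 'eef_pos': [0.483, -0.075, 0.14], 'tool_rot': [0.042, 0.959, 0.225, 0.168], 'contact_force': [-2.592, 4.394, 3.325], 'torque': [1.505, 0.746, 0.645], 'gripper_width': 0.282, 'grasp_force': 69.453}
tool torque [ 1.795  0.062 -0.096]
```

Emit:
jog_arm --moves '[0, 0, 0, 0, 0, 0.5, 0.1, 0, 0, 0, 0, 0, 0.5, 0.1, 0, 0, 0, 0, 0, 0.5, 0.1, 0, 0, 0, 0, 0, 0, 0.1, 0, 0, 0, 0, 0, 0, 0.1, 0, 0, 0, 0, 0, 0, 0.1, 0, 0, 0, 0, 0, 0, 0.1, 0, 0, 0, 0, 0, 0, 0.1]'

```text
t: 17.45
eef_pos: [0.4826, -0.0747, 0.1398]
tool_rot: [0.033, 0.969, 0.175, 0.17]
contact_force: [-2.6, 4.6, 2.1]
gripper_width: 0.284
grasp_force: 69.4
```

```bash
python3 sw.py | sed -n '/now/,$p'; python3 -c "
from station import *
from h import *
o=get_obs();st(o);S=read_camera('side');cv2.imwrite('pics/s2.png',S['color'])
q=o['tool_rot'];R0=Rot.from_quat([q[1],q[2],q[3],q[0]]);print('tool torque',R0.inv().apply(o['torque']).round(3))"
```

```text
now
dots px [288.5 258.8] 11 [294.3 247.6] 7 offset mm [-1.1 -5.2 19.7] res [0.63143077]
C [ 0.5083 -0.0727  0.0624] [284.5 250.5]
[-62, 6, 109, 285, 248]
[15, 3, 106, 286, 250]
[74, 2, 110, 285, 251]
[74, 10, 118, 287, 253]
[80, 12, 126, 287, 254]
[84, 8, 153, 286, 253]
[89, 11, 192, 286, 254]
[93, 13, 108, 286, 255]
{'t': 17.5, 'q': [0.292, 0.101, -0.275, 2.308, 0.064, 0.388, -1.246], 'eef_pos': [0.483, -0.075, 0.14], 'tool_rot': [0.033, 0.969, 0.175, 0.17], 'contact_force': [-1.47, 4.701, 3.724], 'torque': [1.563, 0.62, 0.638], 'gripper_width': 0.284, 'grasp_force': 69.357}
tool torque [ 1.797  0.01  -0.068]
```

Emit:
jog_arm --moves '[0, 0, 0, 0, 0, 0.4, 0.1, 0, 0, 0, 0, 0, 0.35, 0.1, 0, 0, 0, 0, 0, 0, 0.1, 0, 0, 0, 0, 0, 0, 0.1, 0, 0, 0, 0, 0, 0, 0.1, 0, 0, 0, 0, 0, 0, 0.1, 0, 0, 0, 0, 0, 0, 0.1, 0, 0, 0, 0, 0, 0, 0.1]'

```text
t: 18.22
eef_pos: [0.4827, -0.0747, 0.1399]
tool_rot: [0.029, 0.973, 0.149, 0.171]
contact_force: [-1.9, 5.0, 3.2]
gripper_width: 0.286
grasp_force: 69.3
```

```bash
python3 sw.py | sed -n '/now/,$p'; python3 -c "
from station import *
from h import *
o=get_obs();st(o)
q=o['tool_rot'];R0=Rot.from_quat([q[1],q[2],q[3],q[0]]);print('tool torque',R0.inv().apply(o['torque']).round(3))"
```

```text
now
dots px [288.5 258.8] 11 [294.3 247.6] 7 offset mm [-1.1 -5.2 19.7] res [0.63143077]
C [ 0.5083 -0.0727  0.0624] [284.5 250.5]
[-78, 12, 107, 284, 246]
[-62, 6, 109, 285, 248]
[-55, 4, 107, 285, 249]
[15, 3, 107, 286, 250]
[80, 12, 122, 287, 254]
[84, 8, 149, 286, 253]
[89, 11, 196, 286, 254]
[93, 13, 189, 286, 255]
{'t': 18.267, 'q': [0.285, 0.101, -0.268, 2.308, 0.062, 0.388, -1.296], 'eef_pos': [0.483, -0.075, 0.14], 'tool_rot': [0.029, 0.973, 0.149, 0.171], 'contact_force': [-1.524, 5.636, 2.357], 'torque': [1.661, 0.523, 0.675], 'gripper_width': 0.283, 'grasp_force': 69.332}
tool torque [ 1.866  0.039 -0.069]
```

The pointer centroid (286.2,254.1) matches the pixel expected at 90°. Centre the blade in the slot and withdraw along the normal.

Emit:
jog_arm --moves '[0, 0, 0, 0, 0, -0.8, 0.1, 0, 0, 0, 0, 0, -0.8, 0.1, 0, 0, 0, 0, 0, -0.8, 0.1, 0, 0, 0, 0, 0, -0.6, 0.1, -0.02, -0.01, -0.15, 0, 0, 0, 0.1, -0.03, -0.02, -0.2, 0, 0, 0, 0.1, -0.03, -0.02, -0.2, 0, 0, 0, 0.1, -0.1, -0.05, -0.6, 0, 0, 0, 0.1]'

```text
t: 18.93
eef_pos: [0.47, -0.0762, 0.1595]
tool_rot: [0.047, 0.953, 0.249, 0.166]
contact_force: [0.4, -0.3, -0.4]
gripper_width: 0.288
grasp_force: 69.8
```

Emit:
jog_arm --moves '[0, 0, -0.8, 0, 0, 0, 0.1, 0, 0, -0.8, 0, 0, 0, 0.1, 0, 0, -0.8, 0, 0, 0, 0.1, 0, 0, -0.8, 0, 0, 0, 0.1, 0, 0, -0.5, 0, 0, 0, 0.1, 0, 0, 0, 0, 0, 0, 0.1, 0, 0, 0, 0, 0, 0, 0.1, 0, 0, 0, 0, 0, 0, 0.1]'

```text
t: 19.6
eef_pos: [0.4448, -0.0754, 0.2289]
tool_rot: [0.047, 0.953, 0.249, 0.166]
contact_force: [0.7, 0.0, -0.7]
gripper_width: 0.288
grasp_force: 69.9
```

```bash
python3 sw.py | sed -n '/now/,$p'; python3 - <<'E'
from station import *
from h import *
o=get_obs();st(o);S=read_camera("side");T=read_camera("top")
a=cv2.resize(S["color"][195:275,245:325],(400,400),interpolation=cv2.INTER_CUBIC)
b=cv2.convertScaleAbs(cv2.resize(T["color"][200:240,290:330],(400,400),interpolation=cv2.INTER_CUBIC),alpha=1.6)
cv2.imwrite("pics/f1.png",np.hstack([a,b]))
E
```

```text
now
dots px [288.5 258.8] 11 [294.3 247.6] 7 offset mm [-1.1 -5.2 19.7] res [0.63143077]
C [ 0.5083 -0.0727  0.0624] [284.5 250.5]
[80, 12, 128, 287, 254]
[84, 8, 124, 286, 253]
[89, 11, 193, 286, 254]
[93, 13, 188, 286, 255]
[101, 9, 111, 285, 254]
{'t': 19.65, 'q': [0.353, -0.11, -0.29, 2.265, -0.077, 0.637, -0.948], 'eef_pos': [0.445, -0.075, 0.229], 'tool_rot': [0.046, 0.953, 0.249, 0.166], 'contact_force': [-0.102, 0.294, -0.108], 'torque': [-0.024, 0.402, -0.058], 'gripper_width': 0.284, 'grasp_force': 69.864}
```

View pics/f1.png

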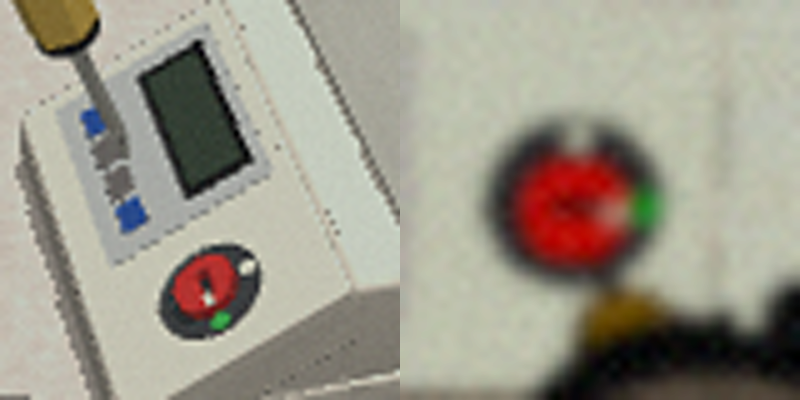

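Pointer and slot line point at the green dot in both views: side pointer (208,298) to dot (221,320), top pointer (613,210) to dot (645,207) in the crop. The switch is set. Now return the driver.

```bash
python3 - <<'E'
from station import *
from h import *
o=get_obs();R=Rot.from_quat([.272,.962,0,0])
plan(o,[.4157,.327,.245],R)
E
```

```text
turn u [ 5.970e+00 -2.000e-02 -2.943e+01] shift u BEFORE [  8.91 -18.05  -1.38] AFTER [11.76 16.37 -0.83]
```

Emit:
jog_arm --moves '[0, 0, 0, 0.187, 0, -0.92, 0.1, 0, 0, 0, 0.187, 0, -0.92, 0.1, 0, 0, 0, 0.187, 0, -0.92, 0.1, 0, 0, 0, 0.187, 0, -0.92, 0.1, 0, 0, 0, 0.187, 0, -0.92, 0.1, 0, 0, 0, 0.187, 0, -0.92, 0.1, 0, 0, 0, 0.187, 0, -0.92, 0.1, 0, 0, 0, 0.187, 0, -0.92, 0.1]'

```text
t: 20.42
eef_pos: [0.4449, -0.075, 0.2286]
tool_rot: [0.038, 0.859, 0.493, 0.136]
contact_force: [0.3, 0.3, -1.0]
gripper_width: 0.286
grasp_force: 69.9
```

Emit:
jog_arm --moves '[0, 0, 0, 0.187, 0, -0.92, 0.1, 0, 0, 0, 0.187, 0, -0.92, 0.1, 0, 0, 0, 0.187, 0, -0.92, 0.1, 0, 0, 0, 0.187, 0, -0.92, 0.1, 0, 0, 0, 0.187, 0, -0.92, 0.1, 0, 0, 0, 0.187, 0, -0.92, 0.1, 0, 0, 0, 0.187, 0, -0.92, 0.1, 0, 0, 0, 0.187, 0, -0.92, 0.1]'

```text
t: 21.08
eef_pos: [0.445, -0.075, 0.2286]
tool_rot: [0.027, 0.706, 0.701, 0.096]
contact_force: [0.5, 0.0, -0.4]
gripper_width: 0.288
grasp_force: 69.9
```

Emit:
jog_arm --moves '[0, 0, 0, 0.187, 0, -0.92, 0.1, 0, 0, 0, 0.187, 0, -0.92, 0.1, 0, 0, 0, 0.187, 0, -0.92, 0.1, 0, 0, 0, 0.187, 0, -0.92, 0.1, 0, 0, 0, 0.187, 0, -0.92, 0.1, 0, 0, 0, 0.187, 0, -0.92, 0.1, 0, 0, 0, 0.187, 0, -0.92, 0.1, 0, 0, 0, 0.187, 0, -0.92, 0.1]'

```text
t: 21.75
eef_pos: [0.445, -0.075, 0.2285]
tool_rot: [0.013, 0.505, 0.861, 0.05]
contact_force: [-0.5, 0.5, -1.4]
gripper_width: 0.289
grasp_force: 69.9
```

Emit:
jog_arm --moves '[0, 0, 0, 0.187, 0, -0.92, 0.1, 0, 0, 0, 0.187, 0, -0.92, 0.1, 0, 0, 0, 0.187, 0, -0.92, 0.1, 0, 0, 0, 0.187, 0, -0.92, 0.1, 0, 0, 0, 0.187, 0, -0.92, 0.1, 0, 0, 0, 0.187, 0, -0.92, 0.1, 0, 0, 0, 0.187, 0, -0.92, 0.1, 0, 0, 0, 0.187, 0, -0.92, 0.1]'

```text
t: 22.42
eef_pos: [0.4451, -0.075, 0.2286]
tool_rot: [-0.0, 0.27, 0.963, 0.0]
contact_force: [-0.3, 0.9, -1.5]
gripper_width: 0.286
grasp_force: 69.9
```

```bash
python3 - <<'E'
from station import *
from h import *
o=get_obs();st(o);R=Rot.from_quat([.272,.962,0,0])
plan(o,[.4157,.327,.245],R)
E
```

```text
{'t': 22.417, 'q': [0.249, 0.089, -0.233, 2.018, 0.023, 1.037, 1.029], 'eef_pos': [0.445, -0.075, 0.229], 'tool_rot': [-0.0, 0.27, 0.963, 0.0], 'contact_force': [-0.27, 0.9, -1.5], 'torque': [0.034, -0.01, -0.011], 'gripper_width': 0.286, 'grasp_force': 69.854}
turn u [ 0.   -0.01  0.06] shift u BEFORE [11.71 16.4  -0.81] AFTER [11.78 16.36 -0.82]
```

Emit:
jog_arm --moves '[0.72, 1, -0.1, 0, 0, 0.06, 0.1, 0.72, 1, -0.1, 0, 0, 0, 0.1, 0.72, 1, -0.1, 0, 0, 0, 0.1, 0.72, 1, -0.1, 0, 0, 0, 0.1, 0.72, 1, -0.1, 0, 0, 0, 0.1, 0.72, 1, -0.1, 0, 0, 0, 0.1, 0.72, 1, -0.1, 0, 0, 0, 0.1, 0.72, 1, -0.1, 0, 0, 0, 0.1]'

```text
t: 23.08
eef_pos: [0.4309, 0.1229, 0.2449]
tool_rot: [-0.0, 0.274, 0.962, 0.0]
contact_force: [1.0, 0.2, -0.9]
gripper_width: 0.282
grasp_force: 69.9
```

Emit:
jog_arm --moves '[0.72, 1, 0, 0, 0, 0, 0.1, 0.72, 1, 0, 0, 0, 0, 0.1, 0.72, 1, 0, 0, 0, 0, 0.1, 0.72, 1, 0, 0, 0, 0, 0.1, 0.72, 1, 0, 0, 0, 0, 0.1, 0.72, 1, 0, 0, 0, 0, 0.1, 0.72, 1, 0, 0, 0, 0, 0.1, 0.72, 1, 0, 0, 0, 0, 0.1]'

```text
t: 23.75
eef_pos: [0.4173, 0.3195, 0.2448]
tool_rot: [-0.0, 0.274, 0.962, 0.0]
contact_force: [0.4, 0.5, -0.7]
gripper_width: 0.288
grasp_force: 69.9
```

```bash
python3 - <<'E'
from station import *
from h import *
o=get_obs();st(o);R=Rot.from_quat([.272,.962,0,0])
plan(o,[.4157,.327,.0977],R)
S=read_camera("side");T=read_camera("top")
q=o["tool_rot"];R0=Rot.from_quat([q[1],q[2],q[3],q[0]]);z=R0.apply([0,0,1])
# driver shaft: grey/yellow pixel rows compared with predicted axis in side view
h=cv2.cvtColor(S["color"],cv2.COLOR_BGR2HSV);m=cv2.inRange(h,(20,90,50),(35,255,255))
for zz in(.03,.05):  # handle heights (driver z)
    P=o["eef_pos"]+(L-.065-zz)*z;p=proj(S,P);r=m[int(round(p[1]))];x=np.nonzero(r[150:260])[0]+150;print(zz,p.round(1),x.min() if len(x) else None,x.max() if len(x) else None,x.mean() if len(x) else None)
P=o["eef_pos"]+(L-.02)*z;p=proj(S,P);print("shaft",p.round(1),S["color"][int(round(p[1])),int(p[0])-8:int(p[0])+9].min(1).tolist())
P=o["eef_pos"]+L*z;p=proj(S,P);print("tip",p.round(1));[print(S["color"][int(round(p[1]))+k,int(p[0])-8:int(p[0])+9].min(1).tolist()) for k in(-4,-2,0,2)]
E
```

```text
{'t': 23.75, 'q': [-0.289, 0.238, -0.564, 1.828, 0.14, 1.115, 0.114], 'eef_pos': [0.417, 0.319, 0.245], 'tool_rot': [-0.0, 0.274, 0.962, 0.0], 'contact_force': [0.408, 0.485, -0.727], 'torque': [-0.006, -0.054, 0.036], 'gripper_width': 0.288, 'grasp_force': 69.865}
turn u [ 0.   -0.01 -0.05] shift u BEFORE [0.26 0.28 7.35] AFTER [0.26 0.28 7.35]
0.03 [202.3  88.6] 186 207 200.30769230769232
0.05 [201.7  80.7] 204 206 205.0
shaft [204.4 116.8] [43, 46, 45, 41, 47, 47, 44, 54, 86, 87, 56, 48, 45, 46, 45, 43, 46]
tip [205. 124.]
[45, 40, 49, 52, 48, 48, 42, 68, 83, 86, 75, 60, 47, 45, 45, 48, 44]
[42, 44, 42, 48, 47, 45, 42, 57, 85, 82, 85, 62, 46, 49, 41, 50, 50]
[49, 50, 42, 48, 44, 46, 46, 65, 72, 67, 56, 44, 47, 44, 51, 48, 54]
[48, 50, 38, 41, 49, 55, 55, 41, 49, 42, 58, 53, 53, 54, 53, 62, 78]
```

Emit:
jog_arm --moves '[0.26, 0.28, 0, 0, 0, -0.05, 0.1, 0, 0, 0.4, 0, 0, 0, 0.1, 0, 0, 0.8, 0, 0, 0, 0.1, 0, 0, 0.8, 0, 0, 0, 0.1, 0, 0, 0.8, 0, 0, 0, 0.1, 0, 0, 0.8, 0, 0, 0, 0.1, 0, 0, 0.8, 0, 0, 0, 0.1, 0, 0, 0.8, 0, 0, 0, 0.1]'

```text
t: 24.52
eef_pos: [0.4162, 0.3245, 0.1401]
tool_rot: [0.0, 0.273, 0.962, 0.0]
contact_force: [-0.4, 0.4, -0.1]
gripper_width: 0.284
grasp_force: 69.9
```

```bash
python3 - <<'E'
from station import *
from h import *
o=get_obs();st(o);R=Rot.from_quat([.272,.962,0,0])
plan(o,[.4157,.327,.0977],R)
E
```

```text
{'t': 24.517, 'q': [-0.335, 0.358, -0.541, 1.939, 0.232, 0.905, 0.025], 'eef_pos': [0.416, 0.324, 0.14], 'tool_rot': [0.0, 0.273, 0.962, 0.0], 'contact_force': [-0.392, 0.42, -0.131], 'torque': [-0.005, -0.013, -0.027], 'gripper_width': 0.284, 'grasp_force': 69.885}
turn u [ 0.    0.01 -0.02] shift u BEFORE [0.09 0.09 2.12] AFTER [0.09 0.09 2.12]
```

Emit:
jog_arm --moves '[0.05, 0.05, 0.4, 0, 0, 0, 0.1, 0.04, 0.04, 0.5, 0, 0, 0, 0.1, 0, 0, 0.5, 0, 0, 0, 0.1, 0, 0, 0.4, 0, 0, 0, 0.1, 0, 0, 0.2, 0, 0, 0, 0.1, 0, 0, 0.05, 0, 0, 0, 0.1, 0, 0, 0, 0, 0, 0, 0.1, 0, 0, 0, 0, 0, 0, 0.1]'

```text
t: 25.18
eef_pos: [0.4158, 0.3287, 0.1011]
tool_rot: [0.001, 0.272, 0.962, 0.001]
contact_force: [0.1, -0.4, -0.7]
gripper_width: 0.286
grasp_force: 69.9
```

```bash
python3 - <<'E'
from station import *
from h import *
o=get_obs();st(o);R=Rot.from_quat([.272,.962,0,0])
plan(o,[.4157,.327,.0977],R)
E
```

```text
{'t': 25.183, 'q': [-0.362, 0.413, -0.523, 1.967, 0.276, 0.828, -0.017], 'eef_pos': [0.416, 0.329, 0.101], 'tool_rot': [0.001, 0.272, 0.962, 0.001], 'contact_force': [0.073, -0.438, -0.735], 'torque': [-0.008, -0.021, -0.019], 'gripper_width': 0.286, 'grasp_force': 69.868}
turn u [0.03 0.01 0.  ] shift u BEFORE [-0.04 -0.08  0.17] AFTER [-0.04 -0.08  0.17]
```

Emit:
jog_arm --moves '[-0.04, -0.08, 0.06, 0, 0, 0, 0.1, 0, 0, 0.06, 0, 0, 0, 0.1, 0, 0, 0.05, 0, 0, 0, 0.1, 0, 0, 0, 0, 0, 0, 0.1, 0, 0, 0, 0, 0, 0, 0.55, 0, 0, 0, 0, 0, 0, 0.55, 0, 0, 0, 0, 0, 0, 0.55, 0, 0, 0, 0, 0, 0, 0.55]'

```text
t: 25.85
eef_pos: [0.4154, 0.3267, 0.0972]
tool_rot: [0.0, 0.272, 0.962, 0.001]
contact_force: [0.8, -0.2, -0.6]
gripper_width: 0.553
grasp_force: 0.0
```

Emit:
jog_arm --moves '[0, 0, 0, 0, 0, 0, 0.55, 0, 0, 0, 0, 0, 0, 0.55, 0, 0, -0.4, 0, 0, 0, 0.55, 0, 0, -0.9, 0, 0, 0, 0.55, 0, 0, -1, 0, 0, 0, 0.55, 0, 0, -1, 0, 0, 0, 0.55, 0, 0, -1, 0, 0, 0, 0.55, 0, 0, -1, 0, 0, 0, 0.55]'

```text
t: 26.52
eef_pos: [0.4151, 0.3266, 0.2048]
tool_rot: [0.0, 0.272, 0.962, 0.001]
contact_force: [0.2, -0.5, -0.2]
gripper_width: 0.544
grasp_force: 0.0
```

```bash
python3 - <<'E'
from station import *
from h import *
o=get_obs();st(o)
S=read_camera("side");s0=cv2.imread("pics/side0.png")
for n,c in(("now",S["color"]),("t0",s0)):
    S["color"]=c;m,b=blobs(S,(20,90,50),(35,255,255),(185,100,222,185));print(n,b)
    print([c[y,200:214].max(1).tolist() for y in (150,152,154)])
plan(o,[.544,-.353,.245],tool(o and -30))
E
```

```text
{'t': 26.517, 'q': [-0.31, 0.283, -0.564, 1.872, 0.174, 1.034, 0.074], 'eef_pos': [0.415, 0.327, 0.205], 'tool_rot': [0.0, 0.272, 0.962, 0.001], 'contact_force': [0.171, -0.478, -0.208], 'torque': [0.01, -0.003, 0.042], 'gripper_width': 0.544, 'grasp_force': 0.0}
now [([198, 124, 13, 28, 277], [204.8, 137.8])]
[[79, 94, 108, 121, 123, 126, 121, 127, 121, 110, 58, 137, 133, 135], [93, 95, 29, 19, 18, 15, 23, 10, 12, 25, 93, 121, 117, 115], [78, 81, 81, 78, 82, 87, 132, 135, 136, 135, 134, 135, 137, 136]]
t0 [([198, 124, 13, 28, 279], [204.7, 137.6])]
[[77, 72, 103, 120, 126, 123, 124, 125, 112, 113, 37, 129, 132, 129], [89, 89, 38, 23, 11, 17, 15, 14, 20, 43, 116, 122, 119, 118], [119, 119, 124, 126, 130, 125, 127, 130, 135, 129, 131, 131, 132, 133]]
turn u [ 2.000e-02 -1.000e-02  2.211e+01] shift u BEFORE [-23.27 -25.58  -2.04] AFTER [-26.21  22.57  -2.01]
```

The driver is back: its image matches the start picture (same blob, collar on the stand). Now the weight.

```bash
python3 - <<'E'
from station import *
from h import *
o=get_obs();plan(o,[.544,-.353,.245],tool(97))
S=read_camera("side");T=read_camera("top")
# refine the weight: neutral pixels over the felt, in both views
for n,c,b in(("S",S,(336,346,364,390)),("T",T,(400,199,424,220))):
    i=c["color"].astype(int);k=np.zeros(i.shape[:2],np.uint8);x0,y0,x1,y1=b;k[y0:y1,x0:x1]=((i[:,:,2]-i[:,:,0])[y0:y1,x0:x1]>-12)&(i.max(2)[y0:y1,x0:x1]>60)
    for y in range(y0,y1,4):
        x=np.nonzero(k[y])[0]
        if len(x): print(n,y,x.min(),x.max())
for z in(.0,.049+.005,.073): print(z,proj(S,[.544,-.353,max(z,.005)]).round(1),proj(T,[.544,-.353,max(z,.005)]).round(1))
E
```

```text
turn u [ 0.09  0.07 -9.64] shift u BEFORE [-23.25 -25.69  -1.94] AFTER [ -2.16 -34.59  -1.81]
S 346 336 363
S 350 336 363
S 354 336 363
S 358 336 361
S 362 341 363
S 366 341 363
S 370 340 362
S 374 339 361
S 378 339 360
S 382 341 359
S 386 346 354
T 199 422 423
T 203 408 423
T 207 405 423
T 211 405 419
T 215 408 417
0.0 [349.6 378.1] [408.1 213.2]
0.054 [352.8 361.6] [413.  209.4]
0.073 [354.1 354.8] [415.1 207.8]
```

Emit:
jog_arm --moves '[0, 0, -0.24, 0, 0, -0.964, 0.6, 0, 0, -0.24, 0, 0, -0.964, 0.6, 0, 0, -0.24, 0, 0, -0.964, 0.6, 0, 0, -0.24, 0, 0, -0.964, 0.6, 0, 0, -0.24, 0, 0, -0.964, 0.6, 0, 0, -0.24, 0, 0, -0.964, 0.6, 0, 0, -0.24, 0, 0, -0.964, 0.6, 0, 0, -0.24, 0, 0, -0.964, 0.6]'

```text
t: 27.33
eef_pos: [0.4147, 0.326, 0.2409]
tool_rot: [-0.0, 0.004, 1.0, -0.0]
contact_force: [0.2, 0.0, 1.5]
gripper_width: 0.606
grasp_force: 0.0
```

Emit:
jog_arm --moves '[0, 0, 0, 0, 0, -0.964, 0.6, 0, 0, 0, 0, 0, -0.964, 0.6, -0.062, -0.988, 0, 0, 0, 0, 0.6, -0.062, -0.988, 0, 0, 0, 0, 0.6, -0.062, -0.988, 0, 0, 0, 0, 0.6, -0.062, -0.988, 0, 0, 0, 0, 0.6, -0.062, -0.988, 0, 0, 0, 0, 0.6, -0.062, -0.988, 0, 0, 0, 0, 0.6]'

```text
t: 28.0
eef_pos: [0.4365, 0.2084, 0.2406]
tool_rot: [-0.0, -0.061, 0.998, 0.0]
contact_force: [0.6, 0.3, 0.0]
gripper_width: 0.603
grasp_force: 0.0
```

Emit:
jog_arm --moves '[-0.062, -0.988, 0, 0, 0, 0, 0.6, -0.062, -0.988, 0, 0, 0, 0, 0.6, -0.062, -0.988, 0, 0, 0, 0, 0.6, -0.062, -0.988, 0, 0, 0, 0, 0.6, -0.062, -0.988, 0, 0, 0, 0, 0.6, -0.062, -0.988, 0, 0, 0, 0, 0.6, -0.062, -0.988, 0, 0, 0, 0, 0.6, -0.062, -0.988, 0, 0, 0, 0, 0.6]'

```text
t: 28.67
eef_pos: [0.4656, 0.0529, 0.2406]
tool_rot: [-0.0, -0.061, 0.998, 0.0]
contact_force: [-0.3, 0.4, -0.2]
gripper_width: 0.597
grasp_force: 0.0
```

Emit:
jog_arm --moves '[-0.062, -0.988, 0, 0, 0, 0, 0.6, -0.062, -0.988, 0, 0, 0, 0, 0.6, -0.062, -0.988, 0, 0, 0, 0, 0.6, -0.062, -0.988, 0, 0, 0, 0, 0.6, -0.062, -0.988, 0, 0, 0, 0, 0.6, -0.062, -0.988, 0, 0, 0, 0, 0.6, -0.062, -0.988, 0, 0, 0, 0, 0.6, -0.062, -0.988, 0, 0, 0, 0, 0.6]'

```text
t: 29.33
eef_pos: [0.4947, -0.1026, 0.2404]
tool_rot: [-0.0, -0.061, 0.998, 0.001]
contact_force: [1.0, -0.6, -1.6]
gripper_width: 0.601
grasp_force: 0.0
```

Emit:
jog_arm --moves '[-0.062, -0.988, 0, 0, 0, 0, 0.6, -0.062, -0.988, 0, 0, 0, 0, 0.6, -0.062, -0.988, 0, 0, 0, 0, 0.6, -0.062, -0.988, 0, 0, 0, 0, 0.6, -0.062, -0.988, 0, 0, 0, 0, 0.6, -0.062, -0.988, 0, 0, 0, 0, 0.6, -0.062, -0.988, 0, 0, 0, 0, 0.6, -0.062, -0.988, 0, 0, 0, 0, 0.6]'

```text
t: 30.0
eef_pos: [0.5239, -0.258, 0.2401]
tool_rot: [-0.0, -0.061, 0.998, 0.001]
contact_force: [0.5, 0.0, -0.5]
gripper_width: 0.601
grasp_force: 0.0
```

```bash
python3 - <<'E'
from station import *
from h import *
o=get_obs();st(o);plan(o,[.544,-.353,.025],tool(97))
E
```

```text
{'t': 30.0, 'q': [0.578, 0.311, -0.284, 1.717, 0.094, 1.128, 1.96], 'eef_pos': [0.524, -0.258, 0.24], 'tool_rot': [-0.0, -0.061, 0.998, 0.001], 'contact_force': [0.465, 0.04, -0.492], 'torque': [0.007, -0.011, -0.017], 'gripper_width': 0.601, 'grasp_force': 0.0}
turn u [ 0.02 -0.01  0.  ] shift u BEFORE [-0.43 -4.85 10.75] AFTER [-0.42 -4.84 10.76]
```

Emit:
jog_arm --moves '[-0.085, -0.97, 0, 0, 0, 0, 0.75, -0.085, -0.97, 0, 0, 0, 0, 0.75, -0.085, -0.97, 0, 0, 0, 0, 0.75, -0.085, -0.97, 0, 0, 0, 0, 0.75, -0.085, -0.97, 0, 0, 0, 0, 0.75, 0, 0, 1, 0, 0, 0, 0.75, 0, 0, 1, 0, 0, 0, 0.75, 0, 0, 1, 0, 0, 0, 0.75]'

```text
t: 30.67
eef_pos: [0.5442, -0.3527, 0.1793]
tool_rot: [-0.0, -0.061, 0.998, 0.001]
contact_force: [0.1, -0.3, -0.3]
gripper_width: 0.748
grasp_force: 0.0
```

Emit:
jog_arm --moves '[0, 0, 1, 0, 0, 0, 0.75, 0, 0, 1, 0, 0, 0, 0.75, 0, 0, 1, 0, 0, 0, 0.75, 0, 0, 1, 0, 0, 0, 0.75, 0, 0, 0.4, 0, 0, 0, 0.75, 0, 0, 0, 0, 0, 0, 0.75, 0, 0, 0, 0, 0, 0, 0.75, 0, 0, 0, 0, 0, 0, 0.75]'

```text
t: 31.33
eef_pos: [0.5455, -0.3528, 0.0943]
tool_rot: [0.001, -0.061, 0.998, -0.0]
contact_force: [0.3, -0.3, 0.6]
gripper_width: 0.749
grasp_force: 0.0
```

```bash
python3 - <<'E'
from station import *
from h import *
o=get_obs();st(o);plan(o,[.544,-.353,.025],tool(97))
E
```

```text
{'t': 31.333, 'q': [0.643, 0.555, -0.228, 1.7, 0.151, 0.901, 2.048], 'eef_pos': [0.546, -0.353, 0.094], 'tool_rot': [0.001, -0.061, 0.998, -0.0], 'contact_force': [0.333, -0.301, 0.568], 'torque': [-0.019, -0.026, 0.054], 'gripper_width': 0.749, 'grasp_force': 0.0}
turn u [-0.    0.03  0.  ] shift u BEFORE [ 0.09 -0.    3.46] AFTER [ 0.08 -0.    3.46]
```

Emit:
jog_arm --moves '[0.08, 0, 0.6, 0, 0, 0, 0.75, 0, 0, 0.7, 0, 0, 0, 0.75, 0, 0, 0.7, 0, 0, 0, 0.75, 0, 0, 0.6, 0, 0, 0, 0.75, 0, 0, 0.5, 0, 0, 0, 0.75, 0, 0, 0.25, 0, 0, 0, 0.75, 0, 0, 0, 0, 0, 0, 0.75, 0, 0, 0, 0, 0, 0, 0.75]'

```text
t: 32.0
eef_pos: [0.5433, -0.3525, 0.0258]
tool_rot: [0.0, -0.061, 0.998, 0.001]
contact_force: [0.4, -0.3, -0.2]
gripper_width: 0.75
grasp_force: 0.0
```

Emit:
jog_arm --moves '[0, 0, 0, 0, 0, 0, 0.2, 0, 0, 0, 0, 0, 0, 0.2, 0, 0, 0, 0, 0, 0, 0.2, 0, 0, 0, 0, 0, 0, 0.2, 0, 0, 0, 0, 0, 0, 0.2, 0, 0, 0, 0, 0, 0, 0.2, 0, 0, 0, 0, 0, 0, 0.2, 0, 0, 0, 0, 0, 0, 0.2]' --grip_force 50

```text
t: 32.67
eef_pos: [0.5437, -0.3527, 0.0269]
tool_rot: [0.001, -0.061, 0.998, 0.0]
contact_force: [-1.2, 0.8, 5.3]
gripper_width: 0.217
grasp_force: 48.9
```

```bash
python3 - <<'E'
from station import *
from h import *
o=get_obs();st(o)
E
```

```text
{'t': 32.667, 'q': [0.633, 0.637, -0.213, 1.739, 0.178, 0.782, 2.027], 'eef_pos': [0.544, -0.353, 0.027], 'tool_rot': [0.001, -0.061, 0.998, 0.0], 'contact_force': [-1.205, 0.806, 5.264], 'torque': [0.206, 0.173, 0.004], 'gripper_width': 0.217, 'grasp_force': 48.865}
```

The opening is 18 mm, so the fingers hold the knob at its neck rather than the body, with the tips resting on the shoulder. That's a usable grip. Lift and check the load.

Emit:
jog_arm --moves '[0, 0, -0.1, 0, 0, 0, 0.15, 0, 0, -0.2, 0, 0, 0, 0.15, 0, 0, -0.4, 0, 0, 0, 0.15, 0, 0, -0.6, 0, 0, 0, 0.15, 0, 0, -0.7, 0, 0, 0, 0.15, 0, 0, -0.5, 0, 0, 0, 0.15, 0, 0, 0, 0, 0, 0, 0.15, 0, 0, 0, 0, 0, 0, 0.15]' --grip_force 70

```text
t: 33.33
eef_pos: [0.544, -0.3531, 0.0776]
tool_rot: [0.001, -0.061, 0.998, -0.0]
contact_force: [0.1, -0.1, -5.0]
gripper_width: 0.21
grasp_force: 68.7
```

```bash
cat > ax.py <<'E'
from station import *
from h import *
def meas(zb):
    """weight axis seen against expected: scan width of the grey body in the side view"""
    o=get_obs();S=read_camera("side");i=S["color"].astype(int)
    e=o["eef_pos"]
    for z in (zb+.01,zb+.025,zb+.04):
        p=proj(S,[e[0],e[1],z]);y=int(round(p[1]));x0=int(p[0])-26
        print(round(z,3),p.round(1),"x0",x0,[int(v) for v in i[y,x0:x0+53].mean(1)])
    p=proj(S,[e[0],e[1],zb]);print("base",p.round(1),[int(v) for v in i[int(p[1])-4:int(p[1])+22,int(p[0])].mean(1)])
if __name__=="__main__":
    o=get_obs();st(o);meas(.005+o["eef_pos"][2]-.027)
E
python3 ax.py
```

```text
{'t': 33.333, 'q': [0.643, 0.573, -0.225, 1.714, 0.158, 0.869, 2.044], 'eef_pos': [0.544, -0.353, 0.078], 'tool_rot': [0.001, -0.061, 0.998, -0.0], 'contact_force': [0.137, -0.134, -5.022], 'torque': [0.035, 0.024, 0.018], 'gripper_width': 0.21, 'grasp_force': 68.715}
0.066 [353.7 357.5] x0 327 [136, 143, 143, 141, 97, 44, 45, 46, 41, 49, 46, 45, 49, 40, 36, 69, 83, 86, 91, 93, 94, 95, 99, 101, 103, 106, 103, 101, 104, 106, 105, 104, 110, 104, 101, 100, 97, 96, 84, 68, 136, 211, 214, 209, 210, 207, 205, 203, 209, 210, 212, 208, 207]
0.081 [354.7 352.1] x0 328 [129, 207, 214, 213, 210, 211, 209, 210, 210, 208, 204, 202, 201, 211, 221, 118, 81, 89, 92, 95, 97, 99, 97, 99, 108, 122, 129, 129, 120, 127, 131, 132, 134, 134, 129, 115, 103, 98, 86, 171, 208, 207, 207, 207, 206, 208, 207, 209, 211, 211, 210, 206, 206]
0.096 [355.8 346.6] x0 329 [210, 208, 211, 213, 213, 211, 211, 208, 208, 201, 203, 206, 207, 207, 215, 117, 84, 93, 125, 127, 125, 127, 127, 133, 59, 83, 82, 95, 102, 38, 35, 29, 33, 33, 31, 31, 25, 29, 21, 168, 211, 211, 209, 210, 207, 200, 199, 202, 204, 208, 208, 203, 206]
base [353.  361.1] [106, 106, 103, 104, 103, 104, 103, 103, 102, 102, 100, 102, 103, 104, 69, 60, 54, 58, 59, 48, 56, 60, 62, 60, 60, 61]
```

```bash
python3 - <<'E'
from station import *
from h import *
o=get_obs();plan(o,[.6755,-.0175,.19],tool(97));S=read_camera("side");e=o["eef_pos"]
c=np.array([.264,-.801])-e[:2];c=c/np.linalg.norm(c)*.019
for zb in(.046,.051,.056,.061): print(zb,proj(S,[e[0]+c[0],e[1]+c[1],zb]).round(1))
E
```

```text
turn u [0.   0.02 0.  ] shift u BEFORE [-8.61 15.83 -5.66] AFTER [-8.6  15.83 -5.67]
0.046 [350.  373.7]
0.051 [350.3 372. ]
0.056 [350.7 370.3]
0.061 [351.  368.5]
```

Emit:
jog_arm --moves '[0, 0, -0.6, 0, 0, 0, 0.15, 0, 0, -1, 0, 0, 0, 0.15, 0, 0, -1, 0, 0, 0, 0.15, 0, 0, -1, 0, 0, 0, 0.15, 0, 0, -1, 0, 0, 0, 0.15, 0, 0, -1, 0, 0, 0, 0.15, -0.27, 0.5, 0, 0, 0, 0, 0.15, -0.27, 0.5, 0, 0, 0, 0, 0.15]'

```text
t: 34.1
eef_pos: [0.5519, -0.3316, 0.189]
tool_rot: [0.001, -0.06, 0.998, -0.0]
contact_force: [0.1, 0.4, -4.8]
gripper_width: 0.211
grasp_force: 69.0
```

Emit:
jog_arm --moves '[-0.5, 0.925, 0, 0, 0, 0, 0.15, -0.5, 0.925, 0, 0, 0, 0, 0.15, -0.5, 0.925, 0, 0, 0, 0, 0.15, -0.5, 0.925, 0, 0, 0, 0, 0.15, -0.5, 0.925, 0, 0, 0, 0, 0.15, -0.5, 0.925, 0, 0, 0, 0, 0.15, -0.5, 0.925, 0, 0, 0, 0, 0.15, -0.5, 0.925, 0, 0, 0, 0, 0.15]'

```text
t: 34.77
eef_pos: [0.612, -0.1715, 0.186]
tool_rot: [-0.001, -0.062, 0.998, 0.001]
contact_force: [-0.8, 0.0, -5.8]
gripper_width: 0.211
grasp_force: 69.0
```

Emit:
jog_arm --moves '[-0.5, 0.925, 0, 0, 0, 0, 0.15, -0.5, 0.925, 0, 0, 0, 0, 0.15, -0.5, 0.925, 0, 0, 0, 0, 0.15, -0.5, 0.925, 0, 0, 0, 0, 0.15, -0.5, 0.925, 0, 0, 0, 0, 0.15, -0.5, 0.925, 0, 0, 0, 0, 0.15, -0.5, 0.925, 0, 0, 0, 0, 0.15, -0.3, 0.6, 0, 0, 0, 0, 0.15]'

```text
t: 35.43
eef_pos: [0.6701, -0.0199, 0.1863]
tool_rot: [-0.001, -0.063, 0.998, 0.002]
contact_force: [0.2, 0.3, -5.6]
gripper_width: 0.212
grasp_force: 68.8
```

```bash
python3 - <<'E'
from station import *
from h import *
o=get_obs();st(o);plan(o,[.6755,-.0175,.118],tool(97))
E
```

```text
{'t': 35.433, 'q': [0.165, 0.505, -0.322, 1.561, 0.168, 1.105, 1.501], 'eef_pos': [0.67, -0.02, 0.186], 'tool_rot': [-0.001, -0.063, 0.998, 0.002], 'contact_force': [0.178, 0.273, -5.565], 'torque': [0.03, -0.032, 0.046], 'gripper_width': 0.212, 'grasp_force': 68.84}
turn u [ 0.05 -0.03  0.06] shift u BEFORE [-0.29  0.08  3.41] AFTER [-0.28  0.09  3.41]
```

Emit:
jog_arm --moves '[-0.14, 0.04, 0, 0.05, -0.03, 0.06, 0.15, -0.14, 0.04, 0.4, 0, 0, 0, 0.15, 0, 0, 0.7, 0, 0, 0, 0.15, 0, 0, 0.7, 0, 0, 0, 0.15, 0, 0, 0.7, 0, 0, 0, 0.15, 0, 0, 0.5, 0, 0, 0, 0.15, 0, 0, 0.3, 0, 0, 0, 0.15, 0, 0, 0, 0, 0, 0, 0.15]'

```text
t: 36.1
eef_pos: [0.6751, -0.0237, 0.1203]
tool_rot: [-0.0, -0.059, 0.998, -0.001]
contact_force: [0.2, -0.7, -4.6]
gripper_width: 0.212
grasp_force: 68.8
```

```bash
python3 - <<'E'
from station import *
from h import *
o=get_obs();st(o);plan(o,[.6755,-.0175,.114],tool(97))
S=read_camera("side");e=o["eef_pos"];i=S["color"].astype(int)
c=np.array([.264,-.801])-e[:2];c=c/np.linalg.norm(c)*.019
p=proj(S,[e[0]+c[0],e[1]+c[1],e[2]-.022]);print(p.round(1),[int(v) for v in i[int(p[1])-8:int(p[1])+9,int(round(p[0]))].mean(1)])
E
```

```text
{'t': 36.1, 'q': [0.154, 0.574, -0.306, 1.609, 0.2, 0.99, 1.473], 'eef_pos': [0.675, -0.024, 0.12], 'tool_rot': [-0.0, -0.059, 0.998, -0.001], 'contact_force': [0.154, -0.705, -4.597], 'torque': [-0.043, 0.058, 0.04], 'gripper_width': 0.212, 'grasp_force': 68.83}
turn u [-0.04 -0.01 -0.07] shift u BEFORE [-0.05  0.31  0.31] AFTER [-0.06  0.3   0.31]
[351.2 215.3] [94, 95, 93, 92, 93, 92, 95, 92, 95, 112, 109, 105, 107, 108, 106, 108, 107]
```

Emit:
jog_arm --moves '[-0.05, 0.15, 0, 0, 0, 0, 0.15, 0, 0.15, 0, 0, 0, 0, 0.15, 0, 0, 0.06, 0, 0, 0, 0.15, 0, 0, 0.06, 0, 0, 0, 0.15, 0, 0, 0.06, 0, 0, 0, 0.15, 0, 0, 0.05, 0, 0, 0, 0.15, 0, 0, 0.03, 0, 0, 0, 0.15, 0, 0, 0, 0, 0, 0, 0.15]'

```text
t: 36.82
eef_pos: [0.6767, -0.0172, 0.1171]
tool_rot: [0.001, -0.059, 0.998, -0.001]
contact_force: [0.2, -0.7, -4.8]
gripper_width: 0.208
grasp_force: 68.8
```

```bash
python3 - <<'E'
from station import *
from h import *
o=get_obs();st(o);plan(o,[.6755,-.0175,.113],tool(97))
E
```

```text
{'t': 36.817, 'q': [0.145, 0.578, -0.306, 1.61, 0.202, 0.982, 1.462], 'eef_pos': [0.677, -0.017, 0.117], 'tool_rot': [0.001, -0.059, 0.998, -0.001], 'contact_force': [0.153, -0.698, -4.819], 'torque': [-0.037, 0.033, 0.044], 'gripper_width': 0.208, 'grasp_force': 68.844}
turn u [-0.04  0.04 -0.06] shift u BEFORE [ 0.06 -0.01  0.2 ] AFTER [ 0.06 -0.01  0.2 ]
```

Not yet touching. Go on slowly.

Emit:
jog_arm --moves '[0, 0, 0.04, 0, 0, 0, 0.15, 0, 0, 0.04, 0, 0, 0, 0.15, 0, 0, 0.04, 0, 0, 0, 0.15, 0, 0, 0.03, 0, 0, 0, 0.15, 0, 0, 0.03, 0, 0, 0, 0.15, 0, 0, 0, 0, 0, 0, 0.15, 0, 0, 0, 0, 0, 0, 0.15, 0, 0, 0, 0, 0, 0, 0.15]'

```text
t: 37.48
eef_pos: [0.677, -0.0171, 0.1139]
tool_rot: [0.002, -0.059, 0.998, -0.001]
contact_force: [-0.5, -0.2, -3.7]
gripper_width: 0.212
grasp_force: 68.9
```

Emit:
jog_arm --moves '[0, 0, 0.02, 0, 0, 0, 0.15, 0, 0, 0.02, 0, 0, 0, 0.15, 0, 0, 0.02, 0, 0, 0, 0.15, 0, 0, 0, 0, 0, 0, 0.15, 0, 0, 0, 0, 0, 0, 0.15, 0, 0, 0, 0, 0, 0, 0.15, 0, 0, 0, 0, 0, 0, 0.15, 0, 0, 0, 0, 0, 0, 0.15]'

```text
t: 38.15
eef_pos: [0.6771, -0.017, 0.1129]
tool_rot: [0.002, -0.059, 0.998, -0.001]
contact_force: [-1.7, -0.3, 2.2]
gripper_width: 0.21
grasp_force: 69.5
```

The weight rests on the pan. Release and retreat upwards.

Emit:
jog_arm --moves '[0, 0, 0, 0, 0, 0, 0.25, 0, 0, 0, 0, 0, 0, 0.3, 0, 0, 0, 0, 0, 0, 0.4, 0, 0, 0, 0, 0, 0, 0.5, 0, 0, 0, 0, 0, 0, 0.6, 0, 0, 0, 0, 0, 0, 0.6, 0, 0, 0, 0, 0, 0, 0.6, 0, 0, -0.2, 0, 0, 0, 0.6]'

```text
t: 38.82
eef_pos: [0.6763, -0.0171, 0.1158]
tool_rot: [0.001, -0.059, 0.998, -0.001]
contact_force: [-0.6, 0.2, 1.0]
gripper_width: 0.596
grasp_force: 0.0
```

Emit:
jog_arm --moves '[0, 0, -0.4, 0, 0, 0, 0.6, 0, 0, -0.8, 0, 0, 0, 0.6, 0, 0, -0.8, 0, 0, 0, 0.6, 0, 0, -0.8, 0, 0, 0, 0.6, 0, 0, -0.8, 0, 0, 0, 0.6, 0, 0, -0.8, 0, 0, 0, 0.6, 0, 0, -0.8, 0, 0, 0, 0.6, 0, 0, -0.8, 0, 0, 0, 0.6]'

```text
t: 39.48
eef_pos: [0.6766, -0.0167, 0.2384]
tool_rot: [0.002, -0.059, 0.998, -0.001]
contact_force: [-0.5, -0.7, 0.3]
gripper_width: 0.597
grasp_force: 0.0
```

```bash
python3 - <<'E'
from station import *
from h import *
o=get_obs();st(o);S=read_camera("side");i=S["color"].astype(int)
for z in(.1,.115,.13,.155):
    p=proj(S,[.677,-.017,z]);x0=int(p[0])-22;print(z,p.round(1),x0,[int(v) for v in i[int(round(p[1])),x0:x0+45].mean(1)])
s0=cv2.imread("pics/side0.png").astype(int)
for n,(x0,y0,x1,y1) in dict(stand=(185,100,265,185),cal=(160,190,230,230),vial=(225,288,255,328),purplew=(300,305,335,350),tray=(245,340,345,420)).items(): print(n,(np.abs(i-s0).max(2)[y0:y1,x0:x1]>50).sum())
E
python3 sw.py | sed -n '/now/,$p'
```

```text
{'t': 39.483, 'q': [0.155, 0.47, -0.322, 1.494, 0.158, 1.199, 1.498], 'eef_pos': [0.677, -0.017, 0.238], 'tool_rot': [0.002, -0.059, 0.998, -0.001], 'contact_force': [-0.533, -0.665, 0.339], 'torque': [0.015, -0.051, -0.006], 'gripper_width': 0.597, 'grasp_force': 0.0}
0.1 [351.7 207.2] 329 [106, 105, 106, 107, 105, 112, 107, 110, 103, 104, 106, 105, 110, 107, 79, 77, 84, 87, 91, 88, 94, 91, 94, 97, 94, 92, 94, 95, 95, 91, 91, 100, 160, 168, 162, 164, 166, 163, 165, 167, 164, 163, 158, 161, 164]
0.115 [352.5 201.8] 330 [110, 108, 109, 109, 108, 106, 104, 106, 108, 106, 107, 104, 108, 100, 73, 73, 84, 88, 88, 90, 92, 89, 92, 97, 90, 95, 96, 98, 93, 90, 87, 98, 162, 168, 167, 167, 167, 163, 162, 161, 164, 166, 167, 164, 163]
0.13 [353.3 196.3] 331 [107, 101, 104, 101, 101, 160, 162, 161, 167, 165, 165, 165, 167, 144, 80, 76, 90, 105, 114, 116, 116, 117, 117, 114, 114, 114, 108, 109, 172, 172, 151, 101, 162, 161, 159, 164, 162, 165, 165, 161, 161, 163, 165, 166, 168]
0.155 [354.7 186.9] 332 [192, 191, 188, 190, 145, 179, 179, 175, 179, 174, 163, 164, 156, 159, 161, 161, 165, 172, 92, 95, 107, 110, 111, 107, 107, 108, 104, 101, 161, 162, 163, 165, 162, 164, 164, 164, 168, 163, 165, 163, 163, 164, 130, 89, 90]
stand 71
cal 0
vial 0
purplew 0
tray 30
now
dots px [288.5 258.8] 11 [294.3 247.6] 7 offset mm [-1.1 -5.2 19.7] res [0.63143077]
C [ 0.5083 -0.0727  0.0624] [284.5 250.5]
[80, 12, 126, 287, 254]
[84, 8, 120, 286, 253]
[89, 11, 194, 286, 254]
[93, 13, 192, 286, 255]
[101, 9, 109, 285, 254]
```

```bash
python3 -c "
from station import *
print(hand_in())"
```

```text
the job is handed in; nothing more can be done
None
```

The job is handed in: the switch points at the green dot (within about 3° in the images), the screwdriver is upright and fully down in its hole, and the 500 g weight stands released mid-pan; the purple look-alike driver, upright at the start, fell over during my first approach – I saw no contact and left it lying.

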